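Unload the bench-top glass kiln

ROBOT

A 6-joint arm with a two-finger parallel gripper is mounted at the origin on the work surface. World frame = base frame: x ahead of the robot, y to its left, z up, the work surface at z = 0. Lengths are in m, angles in rad, forces in N, time in s.
With the tool pointing down it reaches from about 0.35 to 0.875 m from the base axis. Payload 15.5 kg.
Tool frame: the origin (TCP) lies at the very end of the fingers, on their centre line; the grasp point (between the pads) lies behind it (env.hold_point_z is the z of the grasp point in the tool frame, in m); z points along the fingers, y is the direction in which the jaws open and shut (so a half turn about z gives the same grasp; the last joint's range is limited). The gripper opens to 85 mm and grips with 20 to 120 N. Pads are 22 mm wide; open, the fingers measure 114 mm over their backs; the gripper's body (76 mm by 85 mm) begins 54 mm behind the grasp point. The pads swing forward as they close: fully open they stand 13 mm farther back than shut.
Start: joints at [1.01, 0.494, 1.345, -0, 1.302, -0.096], TCP at [0.28, 0.559, 0.231] pointing down, gripper open.
Joint ranges: [-2.91, 2.91], [-0.82, 2.16], [0.22, 2.67], [-1.22, 4.37], [0.12, 2.79], [-3.08, 3.08]. Speed limits (rad/s): [1.89, 1.89, 2.57, 3.01, 3.01, 3.01].

INTERFACE

Orientations are given as a unit quaternion [w, x, y, z].
In Python, from workcell import env gives the robot as it stands.
- The arm moves only by the tool apply_moves, never from a script. Its argument "motion" is a list of rows, each an object of numbers: "tx", "ty", "tz": the shift along the tool's x, y, z in units of 30 mm (1.0 is 30 mm); "rx", "ry", "rz": the turn, a rotation vector about the tool's x, y, z in degrees. In form: [{"tx": .., "ty": .., "tz": .., "rx": .., "ry": .., "rz": ..}, ...]. A call has 1 to 20 rows; each row shifts and turns the commanded pose from where the row before left it, along the tool's axes as they then stand; what a row does not reach is not made up. A row lasts 1/12 s, in which the tool goes at most 41.7 mm and 7.16 degrees, less where a joint would pass 70% of its speed; a pose out of reach is approached as far as the arm can. A call is refused whole if a number of a shift passes 1 or a number of a turn 7.16, either way. A call with a gripper value outside its range is refused whole. "grip" is the opening, from 0 (shut) to 1 (fully open), set as the call begins (left out, the last holds). The fingers move at their own pace and stop on an object; "newtons" is the grip in N (left out, the last holds). Time passes only in rows, so rows that do not move let the fingers close. It gives the time, the measured TCP pose, the force and the opening at its end, in the units of the state.
- env.get_state(): the state, without advancing time (a new reading comes with each control period).
- env.capture(name): name is "scene" or "top"; returns a dict with "frame" (384x512x3 uint8, blue, green, red), "fov_y" (degrees; the focal length in pixels is half the picture's height over the tangent of half this angle, whatever the lens; pixels are square), "cx", "cy" (the principal point, pixels), "R" (3x3) and "t" (3): a world point X has camera coordinates R X + t. Camera axes: x right, y down, z forward; pixel columns grow to the right and rows downward; lengths in m; the calibration is good to about 2 mm. A picture is of the moment at which its call begins. There is no depth.
- env.finish_job(): hands the job in, once; it reports no verdict.
The state is a dict: "time_s": time; "joint_pos": joint angles; "dq": joint speeds; "effort": joint torques, N m; "tcp_pos": TCP position; "tool_rot": TCP orientation; "wrist_force": force on the tool from outside, world axes, zero at the start; "moment": the same for the moment, N m; "finger_gap": finger opening in m.
Only numpy, scipy, OpenCV 4.12 (cv2) and the standard library are available. Lean on these libraries where they do the work, as an engineer would, in place of code of your own. Each camera call takes 0.05 s, during which the arm holds its last target. There are 200 camera calls.

TASK

The glass kiln has cooled and wants unloading: lift its hood by the wooden handle until the spring takes it over and it stands open by itself, and before you touch anything inside, lock it with the loose pin, pushed fully home through the bracket and the hood's arm. Then lay every fused glass bar flat on the floor of the wooden ware tray, not on top of one another, and put every square kiln post into the grey plastic furniture box. Leave the hood open and pinned, and do not knock over the bottle or the brush jar.

Things in the scene. Friction and masses are not known exactly. Their poses are not given: they have to be found in the camera images.
- kiln: Bench-top glass kiln, fixed. Origin: centre of its underside on the table, z up; its front (panel, handle) looks along -x of this frame, towards the robot's left. Base 260 (x) x 300 (y) mm; its firing floor is level, 70 mm above the table, glass and posts stand on it. Closed, the aluminium hood covers x -120..120, y -135..135, z 70..155 mm; walls 30 mm, 62 mm high inside.
- hood_hinge (a point): Middle of the hood's hinge line, which runs along the kiln's y: at kiln x = 140, z = 70 mm. A blue pull-spring strut stands on the kiln's +y side; the steel lock bracket and the hood's locking arm on the -y side.
- hood (a joint): Opening angle of the hood, rad: 0 closed, grows as its front edge rises, up and over towards the kiln's +x; 1.85 at its stop, leaning back. Mass 1.2 kg; lifting takes about 8 N at the handle at first. Let go below about 0.8 rad it falls shut; beyond, the spring carries it up to the stop by itself and keeps it there.
- hood_handle (a point): Middle of the hood's wooden handle, a round rod 24 mm thick, 62 mm long, that sticks straight out of the hood's front (along the kiln's -x while closed); its inner end is 18 mm clear of the hood. Closed, this point is 115 mm above the table, 309 mm before the hinge line and 45 mm above it; it turns with the hood.
- lock_hole (a point): Centre of the 14 mm hole in the fixed lock bracket, on its outer face: at kiln x = 198, y = -175, z = 53 mm. The pin goes in along the kiln's +y. Bracket 18 mm thick; 2 mm behind it the hood's arm (6 mm, also a 14 mm hole) comes into line when the hood is at its stop; then clear for 40 mm. Outside is free; the open hood's side wall stands above at kiln y = -135.
- pin: Loose lock pin, about 85 g: aluminium bar handle 40 long x 20 wide x 24 mm high, 24 mm round flange, 10 mm steel shank with tapered nose. Lies on the table on its handle, shank level. Origin: centre of the handle's underside; x along the shank to the nose, y across the width, z up. Axis 12 mm above the underside; handle x -20..20, flange 20..23, shank 23..79 mm.
- pin_flange (a point): On the pin's axis, on the flange's front face, which meets the bracket when the pin is fully home.
- tray: Ware tray, wood, fixed where it lies, 190 (x) x 150 (y) mm outside, 22 mm high, walls and floor 6 mm. Origin: centre of its underside. It may change places with the furniture box.
- box: Kiln furniture box, grey plastic, fixed where it stands, 130 x 130 mm outside, 50 mm high, walls and floor 5 mm, open on top. Origin: centre of its underside.
- wash: Bystander: white bottle, 60 mm thick, 150 mm tall, to the left of the tray and box; origin at the centre of its underside, z up.
- jar: Bystander: blue jar with brushes, 70 mm thick, 175 mm tall over the brushes, near the back of the table; origin at the centre of its underside, z up.
- glass1: Bar of fused glass, 50 x 34 x 16 mm, 70 g, slightly rounded edges; origin: centre of its underside, x along the 50 mm, y along the 34 mm, z up. May be absent (None).
- glass2: Bar of fused glass, 50 x 34 x 16 mm, 70 g, slightly rounded edges; origin: centre of its underside, x along the 50 mm, y along the 34 mm, z up. May be absent (None).
- glass3: Bar of fused glass, 50 x 34 x 16 mm, 70 g, slightly rounded edges; origin: centre of its underside, x along the 50 mm, y along the 34 mm, z up. May be absent (None).
- glass4: Bar of fused glass, 50 x 34 x 16 mm, 70 g, slightly rounded edges; origin: centre of its underside, x along the 50 mm, y along the 34 mm, z up. May be absent (None).
- post1: Square kiln post of white fireclay, 32 x 32 mm and 36 mm tall, 60 g, standing, with a dark bore drawn on its top; origin: centre of its underside, z up along it. May be absent (None).
- post2: Square kiln post of white fireclay, 32 x 32 mm and 36 mm tall, 60 g, standing, with a dark bore drawn on its top; origin: centre of its underside, z up along it. May be absent (None).

How it is judged:
On the way, in this order (a step that is already met when the one before it is completed fails the run):
1. the hood stands open by itself, the robot touching no part of the kiln (value of joint hood above 1.72 rad and contact force between each of the fingers, the arm and kiln below 0.3 N), for 0.5 s.
2. the lock pin is fully home through bracket and arm with the hood open, and let go (value of joint hood above 1.72 rad and distance between pin_flange and lock_hole below 0.009 m and y of pin_flange in the frame of kiln above -0.182 m and angle between the x axis of pin and the y axis of kiln, either way round below 0.25 rad and contact force between each of the fingers, the arm and pin below 0.3 N), for 0.3 s.
At the end, for the whole second after the job is handed in: Hood open beyond 1.72 rad; pin flange within 7 mm of the bracket face, centred within 9 mm, in line within 0.25 rad; every glass bar inside the tray on its floor (not over 6 mm above it), flat within 0.12 rad; every post inside the furniture box; all at rest (value of joint hood above 1.72 rad and distance between pin_flange and lock_hole below 0.009 m and y of pin_flange in the frame of kiln above -0.182 m and angle between the x axis of pin and the y axis of kiln, either way round below 0.25 rad and x of glass1 in the frame of tray between -0.08 and 0.08 m and y of glass1 in the frame of tray between -0.06 and 0.06 m and z of each of glass1, glass2, glass3, glass4 in the frame of tray below 0.012 m and angle between each of glass1, glass2, glass3, glass4's own z axis and vertical below 0.12 rad and linear speed of each of glass1, glass2, glass3, glass4, post1, post2 below 0.02 m/s and x of glass2 in the frame of tray between -0.08 and 0.08 m and y of glass2 in the frame of tray between -0.06 and 0.06 m and x of glass3 in the frame of tray between -0.08 and 0.08 m and y of glass3 in the frame of tray between -0.06 and 0.06 m and x of glass4 in the frame of tray between -0.08 and 0.08 m and y of glass4 in the frame of tray between -0.06 and 0.06 m and x of post1 in the frame of box between -0.062 and 0.062 m and y of post1 in the frame of box between -0.062 and 0.062 m and z of each of post1, post2 in the frame of box below 0.045 m and x of post2 in the frame of box between -0.062 and 0.062 m and y of post2 in the frame of box between -0.062 and 0.062 m); the robot touches nothing.
It fails at once if glass or posts touched while the lock pin is not home ((contact force between any of the fingers, the arm and glass1 above 0.5 N or contact force between any of the fingers, the arm and glass2 above 0.5 N or contact force between any of the fingers, the arm and glass3 above 0.5 N or contact force between any of the fingers, the arm and glass4 above 0.5 N or contact force between any of the fingers, the arm and post1 above 0.5 N or contact force between any of the fingers, the arm and post2 above 0.5 N) and not (distance between pin_flange and lock_hole below 0.009 m and y of pin_flange in the frame of kiln above -0.182 m and angle between the x axis of pin and the y axis of kiln, either way round below 0.25 rad)).
It fails at once if the bottle or the brush jar knocked over (angle between any of wash, jar's own z axis and vertical above 0.7 rad).
Of glass1, glass2, glass3, glass4 only 2 to 4 are there at a start; the rules pass over those that are not, and their reading is None.
Of post1, post2 only 1 to 2 are there at a start; the rules pass over those that are not, and their reading is None.
At some moment in a run one of glass1, glass2, glass3, glass4, post1, post2 may be knocked a few centimetres aside while the robot is not near it.
Once in a run the grip may slacken for a moment while it holds something.
It also fails if it takes over 210 s, if anything falls off the work surface, if the arm or the gripper's body presses on something with over 40 N, if the wrist force passes 120 N, or if a joint passes its speed limit or range.

## Working session

There is one attempt and no reset: what is moved stays moved. The work goes in short steps, Python scripts to look and compute and a tool call to move; the robot and the scene stay as the last step left them, time stands still between calls to the robot, and variables do not carry over. Pictures are saved under pics/ and viewed, about 12 in all and at most 16, crops included, and the job is handed in when it is done.

Besides the shell and the picture viewer there is one more tool, called after ">>>" as a command line: name --argument value ..., lists and objects as JSON in quotes. apply_moves: Moves the arm, as the interface text tells. Its arguments: {"type":"object","properties":{"motion":{"type":"array"},"grip":{"type":"number"},"newtons":{"type":"number"}},"required":["motion"]}

```bash
ls; mkdir -p pics
cat > h.py <<'E'
import numpy as np, cv2
from workcell import env
def cap(n,f=None):
    c=env.capture(n)
    if f: cv2.imwrite('pics/'+f,c['frame'])
    return c
def foc(c): return c['frame'].shape[0]/2/np.tan(np.radians(c['fov_y'])/2)
def ray(c,u,v,z):
    f=foc(c);R=np.array(c['R']);t=np.array(c['t'])
    d=R.T@np.array([(u-c['cx'])/f,(v-c['cy'])/f,1]);o=-R.T@t
    return o+d*(z-o[2])/d[2]
def proj(c,X):
    p=np.array(c['R'])@np.array(X)+np.array(c['t']);f=foc(c)
    return np.array([c['cx']+f*p[0]/p[2],c['cy']+f*p[1]/p[2]])
E
python3 - <<'E'
from h import *
for n in('scene','top'):
    c=cap(n,n+'0.png');print(n,c['fov_y'],c['cx'],c['cy'],(-np.array(c['R']).T@c['t']).round(3),np.array(c['R']).round(3).tolist(),[k for k in c])
s=env.get_state();print(s,env.hold_point_z)
E
```

```text
pics
scene 54.39504785068436 259.4887119073337 192.2486911161764 [ 1.1   -0.458  1.07 ] [[0.701, 0.713, -0.008], [0.576, -0.573, -0.583], [-0.42, 0.404, -0.812]] ['frame', 'fov_y', 'cx', 'cy', 'R', 't']
top 56.220243507948375 256.84484524392235 192.2154270160305 [0.521 0.032 1.026] [[0.006, -1.0, -0.03], [-0.998, -0.005, -0.059], [0.059, 0.031, -0.998]] ['frame', 'fov_y', 'cx', 'cy', 'R', 't']
{'time_s': 0.1, 'joint_pos': array([ 1.01050489e+00,  4.94136439e-01,  1.34607421e+00,  4.31307814e-05,
        1.30250949e+00, -9.54877417e-02]), 'dq': array([ 0.00058373, -0.00166888, -0.0026212 ,  0.00129846,  0.00296967,
       -0.00115703]), 'effort': array([ 2.12318519e-03, -8.83574080e+01, -3.84569836e+01,  4.75997012e-05,
        5.19754612e-03, -6.99821317e-05]), 'tcp_pos': array([0.27995656, 0.55842443, 0.23074861]), 'tool_rot': array([-2.01233717e-04,  2.30321000e-01,  9.73114545e-01, -5.27012404e-04]), 'wrist_force': array([-0.35815361,  0.18016493,  0.32739221]), 'moment': array([ 0.01404648, -0.01936262, -0.02594696]), 'finger_gap': 0.08532269735698449} -0.0187
```

View pics/scene0.png

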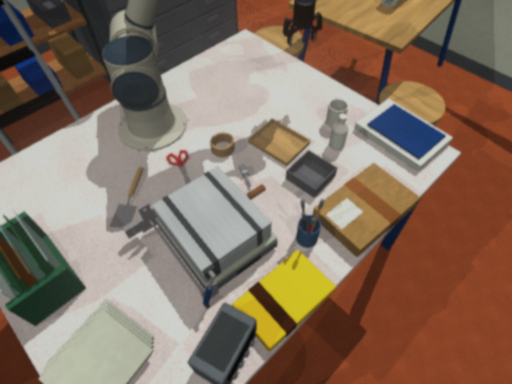

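View pics/top0.png

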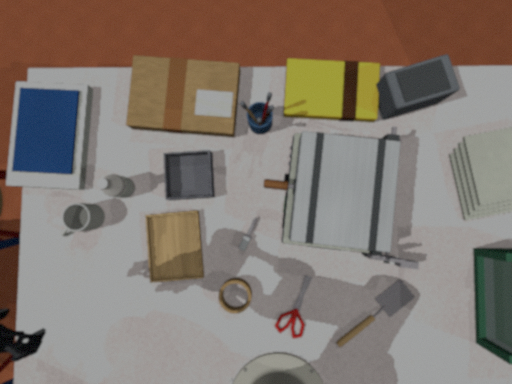

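The kiln is right of centre with its handle at about (276,184) in the top view. The pin looks to be at about (247,234), the tray at (175,245), the box at (189,175), the bottle at (118,186) and the jar at (260,117). Next I'll zoom in.

Run:
```python
from h import *
t=cv2.imread('pics/top0.png');s=cv2.imread('pics/scene0.png')
def crop(i,u,v,w,h,k): return cv2.resize(i[v:v+h,u:u+w],(w*k,h*k),interpolation=cv2.INTER_CUBIC)
a=crop(t,225,210,50,50,8);b=crop(s,230,155,50,50,8)
cv2.imwrite('pics/c1.png',np.hstack([a,b]))
cv2.imwrite('pics/c2.png',crop(t,260,120,170,160,4)[:600])
```

```text
(no output)
```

View pics/c1.png

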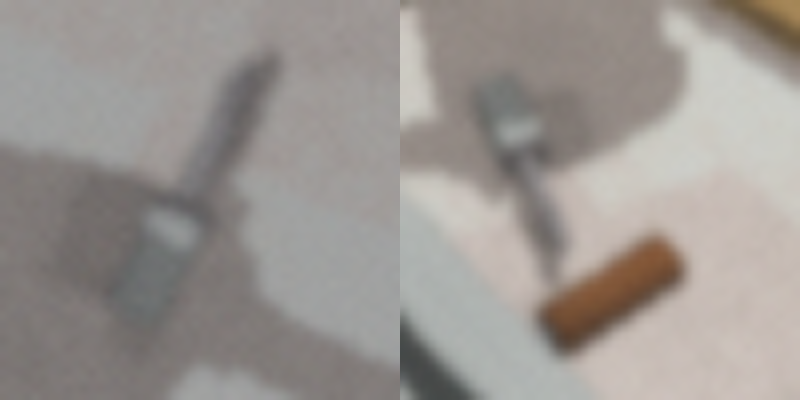

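View pics/c2.png

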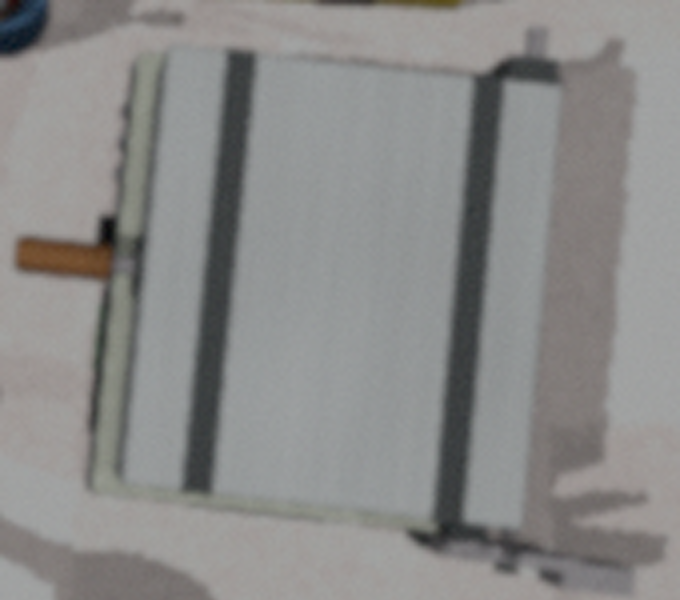

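```bash
cat >> h.py <<'E'
from scipy.optimize import least_squares
def fitpose(obs,x0):
    """obs: list (cam,(u,v),local xyz); fit x,y,yaw with z=0"""
    def res(p):
        c,s=np.cos(p[2]),np.sin(p[2])
        return np.concatenate([proj(k,[p[0]+c*L[0]-s*L[1],p[1]+s*L[0]+c*L[1],L[2]])-np.array(uv) for k,uv,L in obs])
    r=least_squares(res,x0);return r.x,r.fun.reshape(-1,2).round(1).tolist()
def loc(p,L):
    c,s=np.cos(p[2]),np.sin(p[2]);return np.array([p[0]+c*L[0]-s*L[1],p[1]+s*L[0]+c*L[1],L[2]])
E
python3 - <<'E'
from h import *
t=cap('top');s=cap('scene')
hoodc=[(t,(302,131.8),(-.12,.135,.155)),(t,(400,141.2),(.12,.135,.155)),(t,(290.5,240.5),(-.12,-.135,.155)),(t,(391.2,252),(.12,-.135,.155)),(t,(275.5,184.2),(-.169,0,.115)),(s,(256.6,191.9),(-.169,0,.115))]
k,r=fitpose(hoodc,[.5,-.15,-1.57]);print('kiln',k.round(4),r)
print('handle',loc(k,(-.169,0,.115)),'inner/outer',loc(k,(-.138,0,.115)),loc(k,(-.2,0,.115)),'hinge',loc(k,(.14,0,.07)),'lock',loc(k,(.198,-.175,.053)))
print('handle ray',ray(t,275.5,184.2,.115),ray(s,256.6,191.9,.115))
pn=[(t,(258.75,217.5),(.079,0,.012)),(t,(242.1,249.75),(-.02,0,.024)),(s,(250,191),(.079,0,.012)),(s,(241.2,165.6),(-.02,0,.024))]
p,r=fitpose(pn,[.4,.05,-.5]);print('pin',p.round(4),r)
for n,uv,z in [('tray c',(175,245),.022),('box c',(189,175),.05),('wash',(118,186),.15),('jar',(260,117),.1)]:print(n,ray(t,*uv,z).round(3))
E
```

```text
kiln [ 0.5771 -0.1557 -1.6742] [[-0.3, -1.3], [0.7, -0.6], [-0.3, 0.5], [-0.4, 0.4], [0.0, 0.2], [-0.9, -0.8]]
handle [0.59449031 0.01242051 0.115     ] inner/outer [ 0.59129146 -0.01841401  0.115     ] [0.59768916 0.04325502 0.115     ] hinge [ 0.56260501 -0.29492999  0.07      ] lock [ 0.38255425 -0.33456235  0.053     ]
handle ray [0.59509852 0.01251004 0.115     ] [0.5985939  0.01235148 0.115     ]
pin [ 0.4418  0.0918 -0.4663] [[0.3, -1.1], [0.6, -1.4], [-1.2, -3.3], [-0.3, -0.6]]
tray c [0.431 0.29  0.022]
box c [0.625 0.248 0.05 ]
wash [0.586 0.402 0.15 ]
jar [0.772 0.053 0.1  ]
```

```bash
cat >> h.py <<'E'
from scipy.spatial.transform import Rotation as Ro
K=np.array([.5775,-.1557,-1.6742])
KX=np.array([np.cos(K[2]),np.sin(K[2]),0]);KY=np.array([-KX[1],KX[0],0]);Z=np.array([0,0,1.])
def pose():
    s=env.get_state();q=s['tool_rot'];return np.array(s['tcp_pos']),Ro.from_quat([q[1],q[2],q[3],q[0]])
def fr(y,z):
    y=y/np.linalg.norm(y);z=z-y*(y@z);z/=np.linalg.norm(z);return Ro.from_matrix(np.stack([np.cross(y,z),y,z],1))
def down(y): return fr(np.array([y[0],y[1],0.]),-Z)
def plan(wps,step=33,deg=7,start=None):
    """wps: list of (pos or None, Rot or None); turn first, then shift; print the rows"""
    p,R=start or pose()
    for P,Q in wps:
        if Q is not None:
            v=np.degrees((R.inv()*Q).as_rotvec());n=max(1,int(np.ceil(np.linalg.norm(v)/deg)))
            if np.linalg.norm(v)>.3: print(n,'x turn',(v/n).round(2))
            R=Q
        if P is not None:
            d=R.inv().apply(np.array(P)-p)*1000;n=max(1,int(np.ceil(max(np.linalg.norm(d)/step,np.abs(d).max()/29.9))))
            print(n,'x shift',(d/n/30).round(3));p=np.array(P)
    return p,R
E
python3 - <<'E'
from h import *
a=np.radians(35);h=loc(K,(-.169,0,.115))
print(h)
for sg in(1,-1):
    R=fr(sg*KY,np.sin(a)*KX-np.cos(a)*Z);z=R.as_matrix()[:,2]
    p,_=pose()
    plan([(None,down(sg*KY)),(h+np.array([0,.0,0])+.0187*z-.12*z,None),(None,R),(h+.0187*z,None)])
    print()
E
```

```text
[0.5949441 0.0123973 0.115    ]
10 x turn [-0.    0.    6.93]
18 x shift [-0.838  0.684  0.061]
6 x turn [-0.   -5.83  0.  ]
5 x shift [-0.   0.   0.8]

16 x turn [-0.   -0.   -6.92]
18 x shift [ 0.838 -0.684  0.061]
5 x turn [0. 7. 0.]
5 x shift [ 0.  -0.   0.8]
```

>>> apply_moves --motion '[{"rz": 6.93}, {"rz": 6.93}, {"rz": 6.93}, {"rz": 6.93}, {"rz": 6.93}, {"rz": 6.93}, {"rz": 6.93}, {"rz": 6.93}, {"rz": 6.93}, {"rz": 6.93}, {"tx": -0.84, "ty": 0.68, "tz": 0.06}, {"tx": -0.84, "ty": 0.68, "tz": 0.06}, {"tx": -0.84, "ty": 0.68, "tz": 0.06}, {"tx": -0.84, "ty": 0.68, "tz": 0.06}, {"tx": -0.84, "ty": 0.68, "tz": 0.06}, {"tx": -0.84, "ty": 0.68, "tz": 0.06}, {"tx": -0.84, "ty": 0.68, "tz": 0.06}, {"tx": -0.84, "ty": 0.68, "tz": 0.06}, {"tx": -0.84, "ty": 0.68, "tz": 0.06}, {"tx": -0.84, "ty": 0.68, "tz": 0.06}]' --grip 1

```text
$.motion[0]: bad value
```

>>> apply_moves --motion '[{"tx": -0.84, "ty": 0.68, "tz": 0.06}, {"tx": -0.84, "ty": 0.68, "tz": 0.06}, {"tx": -0.84, "ty": 0.68, "tz": 0.06}, {"tx": -0.84, "ty": 0.68, "tz": 0.06}, {"tx": -0.84, "ty": 0.68, "tz": 0.06}, {"tx": -0.84, "ty": 0.68, "tz": 0.06}, {"tx": -0.84, "ty": 0.68, "tz": 0.06}, {"tx": -0.84, "ty": 0.68, "tz": 0.06}, {"ry": -5.83}, {"ry": -5.83}, {"ry": -5.83}, {"ry": -5.83}, {"ry": -5.83}, {"ry": -5.83}, {}]'

```text
$.motion[0]: bad value
```

Run:
```python
from h import *
a=np.radians(35);h=loc(K,(-.169,0,.115))
R=fr(KY,np.sin(a)*KX-np.cos(a)*Z);z=R.as_matrix()[:,2]
print(env.get_state()['joint_pos'].round(2),pose()[0])
plan([(h+.0187*z,R)])
c=cap('top');cv2.imwrite('pics/t1.png',cv2.resize(c['frame'][100:290,200:440],(720,570)))
```

```text
[ 1.01  0.49  1.35 -0.    1.3  -0.1 ] [0.28003088 0.55851547 0.23091657]
11 x turn [ 1.92 -2.78  6.09]
20 x shift [-0.586  0.616  0.678]
```

View pics/t1.png

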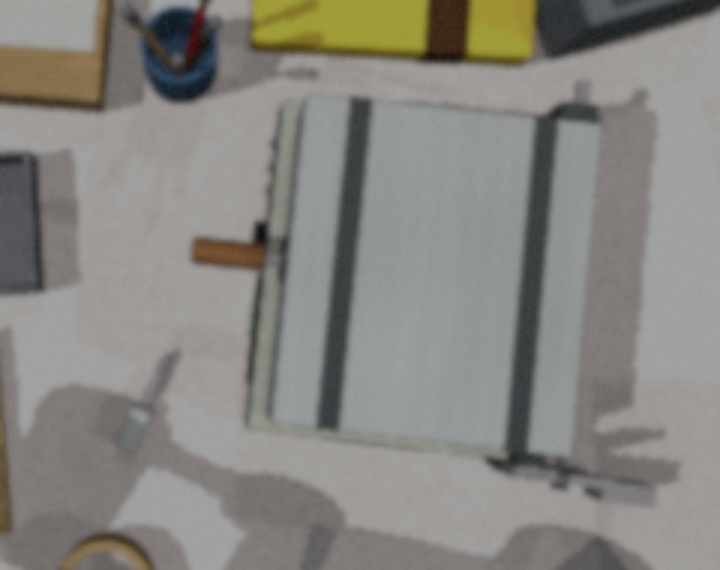

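The picture shows the same scene, because the moves were refused: each row has to name all six numbers.

>>> apply_moves --motion '[{"tx": 0, "ty": 0, "tz": 0, "rx": 0, "ry": 0, "rz": 6.93}, {"tx": 0, "ty": 0, "tz": 0, "rx": 0, "ry": 0, "rz": 6.93}, {"tx": 0, "ty": 0, "tz": 0, "rx": 0, "ry": 0, "rz": 6.93}, {"tx": 0, "ty": 0, "tz": 0, "rx": 0, "ry": 0, "rz": 6.93}, {"tx": 0, "ty": 0, "tz": 0, "rx": 0, "ry": 0, "rz": 6.93}, {"tx": 0, "ty": 0, "tz": 0, "rx": 0, "ry": 0, "rz": 6.93}, {"tx": 0, "ty": 0, "tz": 0, "rx": 0, "ry": 0, "rz": 6.93}, {"tx": 0, "ty": 0, "tz": 0, "rx": 0, "ry": 0, "rz": 6.93}, {"tx": 0, "ty": 0, "tz": 0, "rx": 0, "ry": 0, "rz": 6.93}, {"tx": 0, "ty": 0, "tz": 0, "rx": 0, "ry": 0, "rz": 6.93}, {"tx": -0.84, "ty": 0.68, "tz": 0.06, "rx": 0, "ry": 0, "rz": 0}, {"tx": -0.84, "ty": 0.68, "tz": 0.06, "rx": 0, "ry": 0, "rz": 0}, {"tx": -0.84, "ty": 0.68, "tz": 0.06, "rx": 0, "ry": 0, "rz": 0}, {"tx": -0.84, "ty": 0.68, "tz": 0.06, "rx": 0, "ry": 0, "rz": 0}, {"tx": -0.84, "ty": 0.68, "tz": 0.06, "rx": 0, "ry": 0, "rz": 0}, {"tx": -0.84, "ty": 0.68, "tz": 0.06, "rx": 0, "ry": 0, "rz": 0}, {"tx": -0.84, "ty": 0.68, "tz": 0.06, "rx": 0, "ry": 0, "rz": 0}, {"tx": -0.84, "ty": 0.68, "tz": 0.06, "rx": 0, "ry": 0, "rz": 0}, {"tx": -0.84, "ty": 0.68, "tz": 0.06, "rx": 0, "ry": 0, "rz": 0}, {"tx": -0.84, "ty": 0.68, "tz": 0.06, "rx": 0, "ry": 0, "rz": 0}]' --grip 1

```text
time_s: 1.92
tcp_pos: [0.4576, 0.2855, 0.2133]
tool_rot: [0.0, 0.743, 0.67, 0.0]
wrist_force: [0.2, 0.3, -0.6]
finger_gap: 0.0852
```

>>> apply_moves --motion '[{"tx": -0.84, "ty": 0.68, "tz": 0.06, "rx": 0, "ry": 0, "rz": 0}, {"tx": -0.84, "ty": 0.68, "tz": 0.06, "rx": 0, "ry": 0, "rz": 0}, {"tx": -0.84, "ty": 0.68, "tz": 0.06, "rx": 0, "ry": 0, "rz": 0}, {"tx": -0.84, "ty": 0.68, "tz": 0.06, "rx": 0, "ry": 0, "rz": 0}, {"tx": -0.84, "ty": 0.68, "tz": 0.06, "rx": 0, "ry": 0, "rz": 0}, {"tx": -0.84, "ty": 0.68, "tz": 0.06, "rx": 0, "ry": 0, "rz": 0}, {"tx": -0.84, "ty": 0.68, "tz": 0.06, "rx": 0, "ry": 0, "rz": 0}, {"tx": -0.84, "ty": 0.68, "tz": 0.06, "rx": 0, "ry": 0, "rz": 0}, {"tx": 0, "ty": 0, "tz": 0, "rx": 0, "ry": -5.83, "rz": 0}, {"tx": 0, "ty": 0, "tz": 0, "rx": 0, "ry": -5.83, "rz": 0}, {"tx": 0, "ty": 0, "tz": 0, "rx": 0, "ry": -5.83, "rz": 0}, {"tx": 0, "ty": 0, "tz": 0, "rx": 0, "ry": -5.83, "rz": 0}, {"tx": 0, "ty": 0, "tz": 0, "rx": 0, "ry": -5.83, "rz": 0}, {"tx": 0, "ty": 0, "tz": 0, "rx": 0, "ry": -5.83, "rz": 0}, {"tx": 0, "ty": 0, "tz": 0, "rx": 0, "ry": 0, "rz": 0}]'

```text
time_s: 3.17
tcp_pos: [0.5979, 0.0716, 0.197]
tool_rot: [0.203, 0.706, 0.639, -0.226]
wrist_force: [-0.8, 0.9, -0.6]
finger_gap: 0.0853
```

Run:
```python
from h import *
a=np.radians(35);h=loc(K,(-.169,0,.115))
R=fr(KY,np.sin(a)*KX-np.cos(a)*Z);z=R.as_matrix()[:,2]
print(env.get_state()['joint_pos'].round(2),pose()[0])
plan([(h+.0187*z,R)])
c=cap('scene');print(proj(c,h))
cv2.imwrite('pics/s1.png',cv2.resize(c['frame'][100:260,150:350],(750,600)))
```

```text
[ 0.32  0.65  1.32 -0.56  1.47  0.56] [0.59790082 0.0715821  0.19698717]
1 x turn [-0.03  0.36  0.23]
5 x shift [-0.01   0.021  0.799]
[255.80235017 191.22525801]
```

View pics/s1.png

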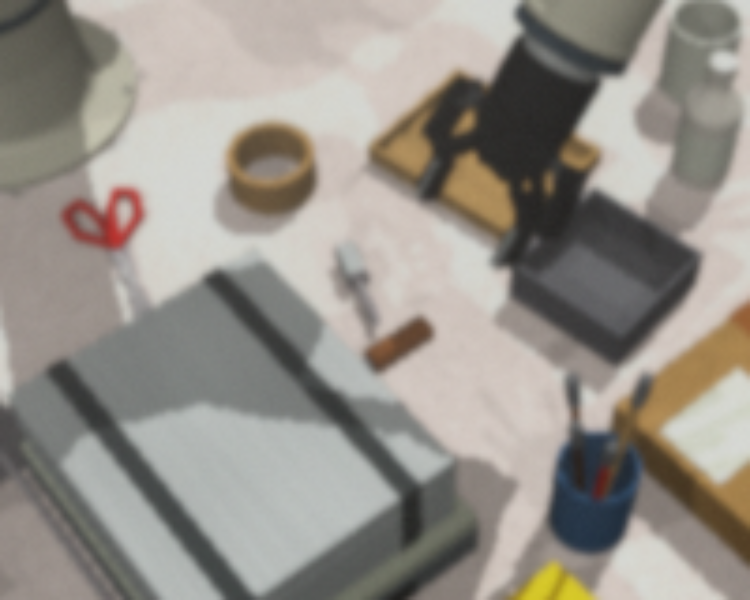

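The picture shows the gripper tilted and astride the line down to the wooden handle (about (398,345) in the crop), with no clutter in the way.

>>> apply_moves --motion '[{"tx": 0, "ty": 0.02, "tz": 0.8, "rx": 0, "ry": 0, "rz": 0}, {"tx": 0, "ty": 0.02, "tz": 0.8, "rx": 0, "ry": 0, "rz": 0}, {"tx": 0, "ty": 0.02, "tz": 0.8, "rx": 0, "ry": 0, "rz": 0}, {"tx": 0, "ty": 0.02, "tz": 0.8, "rx": 0, "ry": 0, "rz": 0}, {"tx": 0, "ty": 0.02, "tz": 0.8, "rx": 0, "ry": 0, "rz": 0}, {"tx": 0, "ty": 0, "tz": 0, "rx": 0, "ry": 0, "rz": 0}]'

```text
time_s: 3.72
tcp_pos: [0.5924, -0.0021, 0.0979]
tool_rot: [0.199, 0.709, 0.638, -0.224]
wrist_force: [-1.3, -1.4, 0.1]
finger_gap: 0.0856
```

>>> apply_moves --motion '[{"tx": 0, "ty": 0, "tz": 0, "rx": 0, "ry": 0, "rz": 0}, {"tx": 0, "ty": 0, "tz": 0, "rx": 0, "ry": 0, "rz": 0}, {"tx": 0, "ty": 0, "tz": 0, "rx": 0, "ry": 0, "rz": 0}, {"tx": 0, "ty": 0, "tz": 0, "rx": 0, "ry": 0, "rz": 0}, {"tx": 0, "ty": 0, "tz": 0, "rx": 0, "ry": 0, "rz": 0}, {"tx": 0, "ty": 0, "tz": 0, "rx": 0, "ry": 0, "rz": 0}, {"tx": 0, "ty": 0, "tz": 0, "rx": 0, "ry": 0, "rz": 0}, {"tx": 0, "ty": 0, "tz": 0, "rx": 0, "ry": 0, "rz": 0}]' --grip 0 --newtons 60

```text
time_s: 4.38
tcp_pos: [0.5935, 0.0017, 0.1015]
tool_rot: [0.201, 0.708, 0.639, -0.224]
wrist_force: [-9.5, 8.7, 14.1]
finger_gap: 0.0226
```

Run:
```python
from h import *
p,R=pose();print(p,env.get_state()['wrist_force'],env.get_state()['finger_gap'])
H=loc(K,(.14,0,.07))
# constant body twist of the arc about the hinge, N rows of w deg
w=3.6
r=p-H; 
Rot=Ro.from_rotvec(KY*np.radians(w))
p2=H+Rot.apply(r);print('z up?',p2-p)
print('t',(R.inv().apply(p2-p)*1000/30).round(3),'r',np.degrees((R.inv()*Rot*R).as_rotvec()).round(3))
```

```text
[0.59346858 0.00170281 0.10149261] [-9.45016137  8.72814833 14.13316071] 0.022630555082357184
z up? [-0.00026485 -0.00255218  0.01866264]
t [-0.427 -0.001 -0.461] r [-0.     3.6   -0.004]
```

>>> apply_moves --motion '[{"tx": -0.43, "ty": 0, "tz": -0.46, "rx": 0, "ry": 3.6, "rz": 0}, {"tx": -0.43, "ty": 0, "tz": -0.46, "rx": 0, "ry": 3.6, "rz": 0}, {"tx": -0.43, "ty": 0, "tz": -0.46, "rx": 0, "ry": 3.6, "rz": 0}, {"tx": -0.43, "ty": 0, "tz": -0.46, "rx": 0, "ry": 3.6, "rz": 0}, {"tx": -0.43, "ty": 0, "tz": -0.46, "rx": 0, "ry": 3.6, "rz": 0}]'

```text
time_s: 4.8
tcp_pos: [0.5909, -0.0223, 0.1922]
tool_rot: [0.097, 0.734, 0.663, -0.108]
wrist_force: [-5.3, 3.0, -4.8]
finger_gap: 0.0224
```

>>> apply_moves --motion '[{"tx": -0.43, "ty": 0, "tz": -0.46, "rx": 0, "ry": 3.6, "rz": 0}, {"tx": -0.43, "ty": 0, "tz": -0.46, "rx": 0, "ry": 3.6, "rz": 0}, {"tx": -0.43, "ty": 0, "tz": -0.46, "rx": 0, "ry": 3.6, "rz": 0}, {"tx": -0.43, "ty": 0, "tz": -0.46, "rx": 0, "ry": 3.6, "rz": 0}, {"tx": -0.43, "ty": 0, "tz": -0.46, "rx": 0, "ry": 3.6, "rz": 0}, {"tx": -0.43, "ty": 0, "tz": -0.46, "rx": 0, "ry": 3.6, "rz": 0}, {"tx": -0.43, "ty": 0, "tz": -0.46, "rx": 0, "ry": 3.6, "rz": 0}]'

```text
time_s: 5.38
tcp_pos: [0.5827, -0.1009, 0.2982]
tool_rot: [-0.05, 0.74, 0.669, 0.055]
wrist_force: [-6.8, 3.4, 2.2]
finger_gap: 0.0223
```

>>> apply_moves --motion '[{"tx": -0.43, "ty": 0, "tz": -0.46, "rx": 0, "ry": 3.6, "rz": 0}, {"tx": -0.43, "ty": 0, "tz": -0.46, "rx": 0, "ry": 3.6, "rz": 0}, {"tx": -0.43, "ty": 0, "tz": -0.46, "rx": 0, "ry": 3.6, "rz": 0}, {"tx": -0.43, "ty": 0, "tz": -0.46, "rx": 0, "ry": 3.6, "rz": 0}, {"tx": -0.43, "ty": 0, "tz": -0.46, "rx": 0, "ry": 3.6, "rz": 0}, {"tx": -0.43, "ty": 0, "tz": -0.46, "rx": 0, "ry": 3.6, "rz": 0}]'

```text
time_s: 5.88
tcp_pos: [0.5724, -0.1992, 0.3545]
tool_rot: [-0.173, 0.717, 0.648, 0.192]
wrist_force: [-7.1, 0.1, 9.2]
finger_gap: 0.0221
```

Run:
```python
from h import *
p,R=pose();print(p,env.get_state()['joint_pos'].round(2))
H=loc(K,(.14,0,.07));r=p-.0187*R.as_matrix()[:,2]-H
th=np.arctan2(r[2],-(r@KX))-np.arctan2(.045,.309);print('theta',th)
d=-np.cos(th)*KX+np.sin(th)*Z;print('rod out dir in tool',R.inv().apply(d).round(3))
```

```text
[ 0.57241831 -0.19924891  0.35454649] [-0.67  0.5   1.12  0.45  1.8  -0.53]
theta 1.1451919418302345
rod out dir in tool [ 0.813  0.002 -0.582]
```

>>> apply_moves --motion '[{"tx": 0, "ty": 0, "tz": 0, "rx": 0, "ry": 0, "rz": 0}, {"tx": 0.4, "ty": 0, "tz": -0.3, "rx": 0, "ry": 0, "rz": 0}, {"tx": 0.98, "ty": 0, "tz": -0.7, "rx": 0, "ry": 0, "rz": 0}, {"tx": 0.98, "ty": 0, "tz": -0.7, "rx": 0, "ry": 0, "rz": 0}, {"tx": 0.98, "ty": 0, "tz": -0.7, "rx": 0, "ry": 0, "rz": 0}, {"tx": 0, "ty": 0, "tz": 0, "rx": 0, "ry": 0, "rz": 0}, {"tx": 0, "ty": 0, "tz": 0, "rx": 0, "ry": 0, "rz": 0}, {"tx": 0, "ty": 0, "tz": 0, "rx": 0, "ry": 0, "rz": 0}, {"tx": 0, "ty": 0, "tz": 0, "rx": 0, "ry": 0, "rz": 0}, {"tx": 0, "ty": 0, "tz": 0, "rx": 0, "ry": 0, "rz": 0}, {"tx": 0, "ty": 0, "tz": 0, "rx": 0, "ry": 0, "rz": 0}, {"tx": 0, "ty": 0, "tz": 0, "rx": 0, "ry": 0, "rz": 0}]' --grip 1

```text
time_s: 6.88
tcp_pos: [0.5788, -0.1489, 0.4638]
tool_rot: [-0.173, 0.718, 0.647, 0.191]
wrist_force: [-0.2, 0.4, 0.1]
finger_gap: 0.0856
```

Run:
```python
from h import *
a=cap('top');b=cap('scene')
cv2.imwrite('pics/o1.png',np.hstack([a['frame'][80:320,130:450],b['frame'][80:320,130:450]])*1)
cv2.imwrite('pics/o1.png',cv2.resize(cv2.imread('pics/o1.png'),(800,300)))
p=np.array([.4418,.0918]);
yaw=-.4663
print(pose()[0])
```

```text
[ 0.57881551 -0.14880917  0.46405716]
```

View pics/o1.png

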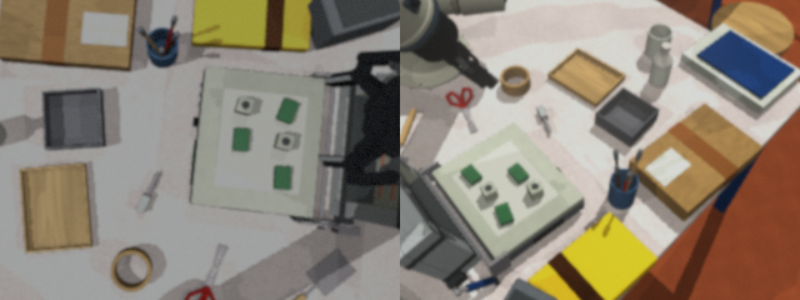

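The hood stands open, showing three green glass bars and two posts on the firing floor. The pin hasn't moved.

Run:
```python
from h import *
a=cap('top','t2.png');b=cap('scene','s2.png')
f=lambda i,u,v:cv2.resize(i[v:v+50,u:u+50],(400,400),interpolation=cv2.INTER_CUBIC)
cv2.imwrite('pics/c3.png',np.hstack([f(a['frame'],225,210),f(b['frame'],225,155)]))
```

```text
(no output)
```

View pics/c3.png

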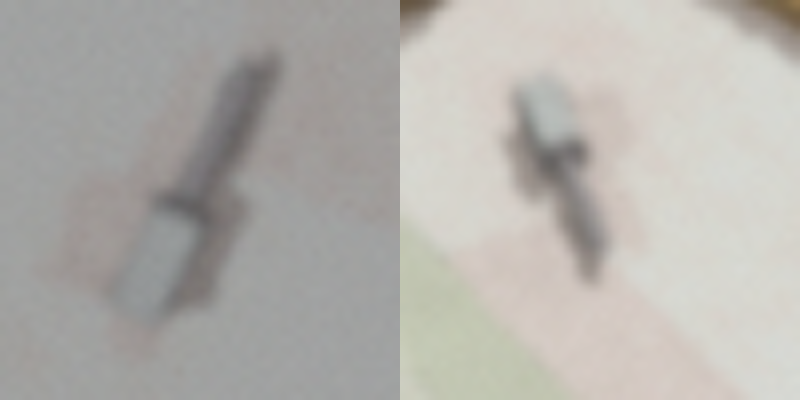

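The top crop shows the handle's top face at corners (115,300), (155,322), (158,208) and (200,222), with the nose at (268,58). In the scene crop the nose is at (592,278).

Run:
```python
from h import *
a=cap('top');b=cap('scene')
T=lambda u,v:(225+(u-3.5)/8,210+(v-3.5)/8)
S=lambda u,v:(225+(u-400-3.5)/8,155+(v-3.5)/8)
o=[(a,T(115,300),(-.02,.01,.024)),(a,T(155,322),(-.02,-.01,.024)),(a,T(158,208),(.02,.01,.024)),(a,T(200,222),(.02,-.01,.024)),(a,T(268,58),(.077,0,.012)),
(b,S(517,92),(-.02,-.01,.024)),(b,S(550,75),(-.02,.01,.024)),(b,S(578,142),(.02,.01,.024)),(b,S(545,158),(.02,-.01,.024)),(b,S(592,278),(.077,0,.012))]
for oo in(o,o[:5],o[5:]):
    p,r=fitpose(oo,[.44,.09,-.47]);print(p.round(4),r)
p,r=fitpose(o,[.44,.09,-.47])
y=np.array([-np.sin(p[2]),np.cos(p[2])])
for s in(1,-1):
    print(s);plan([(np.array([p[0],p[1],.16]),down(s*y)),(np.array([p[0],p[1],.012]),None)])
```

```text
[ 0.4417  0.095  -0.4775] [[-0.6, -0.5], [0.7, 0.2], [0.7, -1.8], [1.8, -0.1], [-0.2, 0.4], [-0.3, -1.0], [0.9, -0.1], [0.4, -0.3], [-0.9, -1.0], [0.5, -2.5]]
[ 0.4406  0.0962 -0.47  ] [[-1.1, -0.0], [0.3, 0.6], [0.2, -1.4], [1.3, 0.2], [-0.8, 0.7]]
[ 0.4448  0.0917 -0.4885] [[-0.3, -0.0], [0.9, 0.8], [0.3, 0.7], [-1.0, -0.0], [0.2, -1.4]]
1
11 x turn [ 1.62 -2.38 -6.09]
13 x shift [0.599 0.393 0.78 ]
5 x shift [0.    0.    0.987]
-1
17 x turn [-1.7  -1.16  6.38]
13 x shift [-0.599 -0.393  0.78 ]
5 x shift [0.    0.    0.987]
```

>>> apply_moves --motion '[{"tx": 0, "ty": 0, "tz": 0, "rx": 1.62, "ry": -2.38, "rz": -6.09}, {"tx": 0, "ty": 0, "tz": 0, "rx": 1.62, "ry": -2.38, "rz": -6.09}, {"tx": 0, "ty": 0, "tz": 0, "rx": 1.62, "ry": -2.38, "rz": -6.09}, {"tx": 0, "ty": 0, "tz": 0, "rx": 1.62, "ry": -2.38, "rz": -6.09}, {"tx": 0, "ty": 0, "tz": 0, "rx": 1.62, "ry": -2.38, "rz": -6.09}, {"tx": 0, "ty": 0, "tz": 0, "rx": 1.62, "ry": -2.38, "rz": -6.09}, {"tx": 0, "ty": 0, "tz": 0, "rx": 1.62, "ry": -2.38, "rz": -6.09}, {"tx": 0, "ty": 0, "tz": 0, "rx": 1.62, "ry": -2.38, "rz": -6.09}, {"tx": 0, "ty": 0, "tz": 0, "rx": 1.62, "ry": -2.38, "rz": -6.09}, {"tx": 0, "ty": 0, "tz": 0, "rx": 1.62, "ry": -2.38, "rz": -6.09}, {"tx": 0, "ty": 0, "tz": 0, "rx": 1.62, "ry": -2.38, "rz": -6.09}, {"tx": 0, "ty": 0, "tz": 0, "rx": 0, "ry": 0, "rz": 0}]'

```text
time_s: 8.18
tcp_pos: [0.5786, -0.1476, 0.4652]
tool_rot: [0.002, 0.233, 0.973, -0.001]
wrist_force: [-0.5, 0.3, -0.8]
finger_gap: 0.0855
```

>>> apply_moves --motion '[{"tx": 0.6, "ty": 0.39, "tz": 0.78, "rx": 0, "ry": 0, "rz": 0}, {"tx": 0.6, "ty": 0.39, "tz": 0.78, "rx": 0, "ry": 0, "rz": 0}, {"tx": 0.6, "ty": 0.39, "tz": 0.78, "rx": 0, "ry": 0, "rz": 0}, {"tx": 0.6, "ty": 0.39, "tz": 0.78, "rx": 0, "ry": 0, "rz": 0}, {"tx": 0.6, "ty": 0.39, "tz": 0.78, "rx": 0, "ry": 0, "rz": 0}, {"tx": 0.6, "ty": 0.39, "tz": 0.78, "rx": 0, "ry": 0, "rz": 0}, {"tx": 0.6, "ty": 0.39, "tz": 0.78, "rx": 0, "ry": 0, "rz": 0}, {"tx": 0.6, "ty": 0.39, "tz": 0.78, "rx": 0, "ry": 0, "rz": 0}, {"tx": 0.6, "ty": 0.39, "tz": 0.78, "rx": 0, "ry": 0, "rz": 0}, {"tx": 0.6, "ty": 0.39, "tz": 0.78, "rx": 0, "ry": 0, "rz": 0}, {"tx": 0.6, "ty": 0.39, "tz": 0.78, "rx": 0, "ry": 0, "rz": 0}, {"tx": 0.6, "ty": 0.39, "tz": 0.78, "rx": 0, "ry": 0, "rz": 0}, {"tx": 0.6, "ty": 0.39, "tz": 0.78, "rx": 0, "ry": 0, "rz": 0}, {"tx": 0, "ty": 0, "tz": 0, "rx": 0, "ry": 0, "rz": 0}, {"tx": 0, "ty": 0, "tz": 0, "rx": 0, "ry": 0, "rz": 0}]'

```text
time_s: 9.43
tcp_pos: [0.44, 0.0942, 0.1591]
tool_rot: [-0.001, 0.237, 0.971, -0.0]
wrist_force: [0.3, 0.2, 0.6]
finger_gap: 0.0855
```

Run:
```python
from h import *
p=[.442,.0945,-.478];y=np.array([-np.sin(p[2]),np.cos(p[2])])
print(pose()[0],env.get_state()['joint_pos'].round(2))
plan([(np.array([p[0],p[1],.003]),down(y))],step=30)
```

```text
[0.44001489 0.09422224 0.15908638] [ 0.08  0.35  1.85  0.    0.94 -1.01]
6 x shift [-0.009  0.006  0.867]
```

>>> apply_moves --motion '[{"tx": -0.01, "ty": 0.01, "tz": 0.87, "rx": 0, "ry": 0, "rz": 0}, {"tx": -0.01, "ty": 0.01, "tz": 0.87, "rx": 0, "ry": 0, "rz": 0}, {"tx": -0.01, "ty": 0.01, "tz": 0.87, "rx": 0, "ry": 0, "rz": 0}, {"tx": -0.01, "ty": 0.01, "tz": 0.87, "rx": 0, "ry": 0, "rz": 0}, {"tx": -0.01, "ty": 0, "tz": 0.87, "rx": 0, "ry": 0, "rz": 0}, {"tx": 0, "ty": 0, "tz": 0.42, "rx": 0, "ry": 0, "rz": 0}, {"tx": 0, "ty": 0, "tz": 0.42, "rx": 0, "ry": 0, "rz": 0}, {"tx": 0, "ty": 0, "tz": 0, "rx": 0, "ry": 0, "rz": 0}]'

```text
time_s: 10.1
tcp_pos: [0.4436, 0.0933, 0.0029]
tool_rot: [-0.0, 0.238, 0.971, -0.0]
wrist_force: [-0.4, 0.1, 0.5]
finger_gap: 0.0853
```

>>> apply_moves --motion '[{"tx": 0, "ty": 0, "tz": 0, "rx": 0, "ry": 0, "rz": 0}, {"tx": 0, "ty": 0, "tz": 0, "rx": 0, "ry": 0, "rz": 0}, {"tx": 0, "ty": 0, "tz": 0, "rx": 0, "ry": 0, "rz": 0}, {"tx": 0, "ty": 0, "tz": 0, "rx": 0, "ry": 0, "rz": 0}, {"tx": 0, "ty": 0, "tz": 0, "rx": 0, "ry": 0, "rz": 0}, {"tx": 0, "ty": 0, "tz": 0, "rx": 0, "ry": 0, "rz": 0}, {"tx": 0, "ty": 0, "tz": 0, "rx": 0, "ry": 0, "rz": 0}, {"tx": 0, "ty": 0, "tz": 0, "rx": 0, "ry": 0, "rz": 0}, {"tx": 0, "ty": 0, "tz": 0, "rx": 0, "ry": 0, "rz": 0}, {"tx": 0, "ty": 0, "tz": 0, "rx": 0, "ry": 0, "rz": 0}]' --grip 0 --newtons 60

```text
time_s: 10.93
tcp_pos: [0.4433, 0.0941, 0.005]
tool_rot: [0.001, 0.236, 0.972, -0.0]
wrist_force: [-1.3, -0.7, 15.9]
finger_gap: 0.0187
```

Run:
```python
from h import *
p,R=pose();print(p,R.as_matrix().round(3).tolist())
L=loc(K,(.198,-.175,.053))
# tool y should be -KX ; pre-insert: flange face 75 mm out along -KY (tip 19 mm clear)
D=down(-KX)
F=L-KY*.075-KY*.023   # handle centre
print('lock',L,'pre',F)
q=plan([(p+[0,0,.15],None),(np.array([F[0]-.0,F[1],p[2]+.15]),D),(np.array([F[0],F[1],.041+p[2]]),None)])
```

```text
[0.44326971 0.09405498 0.00502373] [[-0.889, 0.459, 0.002], [0.459, 0.889, -0.0], [-0.002, 0.0, -1.0]]
lock [ 0.38299728 -0.33457899  0.053     ] pre [ 0.28552074 -0.32446348  0.053     ]
6 x shift [-0.002  0.    -0.833]
4 x turn [ 0.    0.03 -5.35]
15 x shift [ 0.253 -0.961  0.   ]
4 x shift [0.    0.    0.908]
```

>>> apply_moves --motion '[{"tx": 0, "ty": 0, "tz": -0.83, "rx": 0, "ry": 0, "rz": 0}, {"tx": 0, "ty": 0, "tz": -0.83, "rx": 0, "ry": 0, "rz": 0}, {"tx": 0, "ty": 0, "tz": -0.83, "rx": 0, "ry": 0, "rz": 0}, {"tx": 0, "ty": 0, "tz": -0.83, "rx": 0, "ry": 0, "rz": 0}, {"tx": 0, "ty": 0, "tz": -0.83, "rx": 0, "ry": 0, "rz": 0}, {"tx": 0, "ty": 0, "tz": -0.83, "rx": 0, "ry": 0, "rz": 0}, {"tx": 0, "ty": 0, "tz": 0, "rx": 0, "ry": 0, "rz": -5.35}, {"tx": 0, "ty": 0, "tz": 0, "rx": 0, "ry": 0, "rz": -5.35}, {"tx": 0, "ty": 0, "tz": 0, "rx": 0, "ry": 0, "rz": -5.35}, {"tx": 0, "ty": 0, "tz": 0, "rx": 0, "ry": 0, "rz": -5.35}]'

```text
time_s: 11.77
tcp_pos: [0.4426, 0.0941, 0.1541]
tool_rot: [0.001, 0.049, 0.999, -0.0]
wrist_force: [-0.3, 0.3, -0.1]
finger_gap: 0.0189
```

>>> apply_moves --motion '[{"tx": 0.25, "ty": -0.96, "tz": 0, "rx": 0, "ry": 0, "rz": 0}, {"tx": 0.25, "ty": -0.96, "tz": 0, "rx": 0, "ry": 0, "rz": 0}, {"tx": 0.25, "ty": -0.96, "tz": 0, "rx": 0, "ry": 0, "rz": 0}, {"tx": 0.25, "ty": -0.96, "tz": 0, "rx": 0, "ry": 0, "rz": 0}, {"tx": 0.25, "ty": -0.96, "tz": 0, "rx": 0, "ry": 0, "rz": 0}, {"tx": 0.25, "ty": -0.96, "tz": 0, "rx": 0, "ry": 0, "rz": 0}, {"tx": 0.25, "ty": -0.96, "tz": 0, "rx": 0, "ry": 0, "rz": 0}, {"tx": 0.25, "ty": -0.96, "tz": 0, "rx": 0, "ry": 0, "rz": 0}, {"tx": 0.25, "ty": -0.96, "tz": 0, "rx": 0, "ry": 0, "rz": 0}, {"tx": 0.25, "ty": -0.96, "tz": 0, "rx": 0, "ry": 0, "rz": 0}, {"tx": 0.25, "ty": -0.96, "tz": 0, "rx": 0, "ry": 0, "rz": 0}, {"tx": 0.25, "ty": -0.96, "tz": 0, "rx": 0, "ry": 0, "rz": 0}, {"tx": 0.25, "ty": -0.96, "tz": 0, "rx": 0, "ry": 0, "rz": 0}, {"tx": 0.25, "ty": -0.96, "tz": 0, "rx": 0, "ry": 0, "rz": 0}, {"tx": 0.25, "ty": -0.96, "tz": 0, "rx": 0, "ry": 0, "rz": 0}, {"tx": 0, "ty": 0, "tz": 0, "rx": 0, "ry": 0, "rz": 0}, {"tx": 0, "ty": 0, "tz": 0, "rx": 0, "ry": 0, "rz": 0}, {"tx": 0, "ty": 0, "tz": 0, "rx": 0, "ry": 0, "rz": 0}]'

```text
time_s: 13.27
tcp_pos: [0.2862, -0.3234, 0.1538]
tool_rot: [0.0, 0.052, 0.999, 0.0]
wrist_force: [-1.0, 0.3, -1.5]
finger_gap: 0.0191
```

Run:
```python
from h import *
p,R=pose();print(p,R.as_matrix().round(3).tolist(),env.get_state()['joint_pos'].round(2),env.get_state()['finger_gap'])
a=cap('top','t3.png');b=cap('scene','s3.png')
for c in(a,b):
    for l in[(.198,-.175,.053),(.198,-.175,.07)]: print(proj(c,loc(K,l)).round(1))
    print(proj(c,p),proj(c,p+KY*.079+[0,0,.007]).round(1))
def f(c):
    u,v=proj(c,loc(K,(.198,-.21,.08))).astype(int);u=min(max(u,40),472);v=min(max(v,40),344);print(u-40,v-40)
    return cv2.resize(c['frame'][v-40:v+40,u-40:u+40],(400,400),interpolation=cv2.INTER_CUBIC)
cv2.imwrite('pics/c4.png',np.hstack([f(a),f(b)]))
```

```text
[ 0.2861708  -0.32340271  0.15378484] [[-0.995, 0.104, 0.0], [0.104, 0.995, 0.0], [-0.0, 0.0, -1.0]] [-0.99  0.34  1.9   0.    0.9  -2.45] 0.019105815577990348
[406.  266.5]
[408.5 267.5]
[418.35892235 314.35829776] [422.5 281.1]
[130.2 227. ]
[128.7 224.3]
[106.18595728 188.528697  ] [117.1 204. ]
368 241
82 175
```

View pics/c4.png

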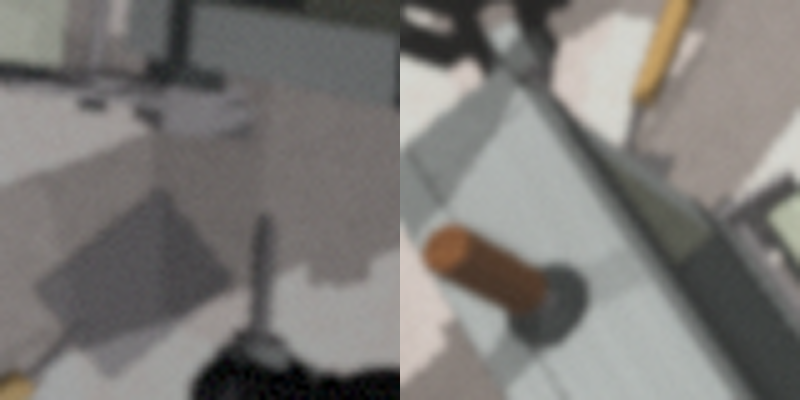

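The top crop shows the pin's nose at (265,213) and the bracket block at about (203,110) with its lower edge near row 133. The nose is about 6 mm short of nominal. I'll go down to insertion height and compare the two there.

>>> apply_moves --motion '[{"tx": 0, "ty": 0, "tz": 0.9, "rx": 0, "ry": 0, "rz": 0}, {"tx": 0, "ty": 0, "tz": 0.9, "rx": 0, "ry": 0, "rz": 0}, {"tx": 0, "ty": 0, "tz": 0.9, "rx": 0, "ry": 0, "rz": 0}, {"tx": 0, "ty": 0, "tz": 0.9, "rx": 0, "ry": 0, "rz": 0}, {"tx": 0, "ty": 0, "tz": 0, "rx": 0, "ry": 0, "rz": 0}, {"tx": 0, "ty": 0, "tz": 0, "rx": 0, "ry": 0, "rz": 0}, {"tx": 0, "ty": 0, "tz": 0, "rx": 0, "ry": 0, "rz": 0}]'

```text
time_s: 13.95
tcp_pos: [0.2869, -0.3239, 0.0469]
tool_rot: [0.0, 0.051, 0.999, -0.0]
wrist_force: [0.5, -0.3, -0.4]
finger_gap: 0.0189
```

Run:
```python
from h import *
p,R=pose();print(p)
fr_=[cap('top') for _ in range(4)];a=fr_[0]
im=np.mean([c['frame'].astype(float) for c in fr_],0).astype(np.uint8)
np.save('a.npy',im)
g=im.copy()
k=10;u0,v0=380,240
z=cv2.resize(im[v0:v0+60,u0:u0+60],(600,600),interpolation=cv2.INTER_CUBIC)
z=cv2.convertScaleAbs(z,alpha=1.5)
cv2.imwrite('pics/c5.png',z)
print(proj(a,loc(K,(.198,-.175,.053))),proj(a,p+KY*.079+[0,0,.007]))
# same, averaged kiln view for base corners
cv2.imwrite('pics/c6.png',cv2.resize(im[115:275,275:435],(640,640),interpolation=cv2.INTER_CUBIC)[:600])
```

```text
[ 0.286852   -0.32392887  0.04685054]
[405.99386245 266.50974455] [405.28013884 273.26512343]
```

View pics/c5.png

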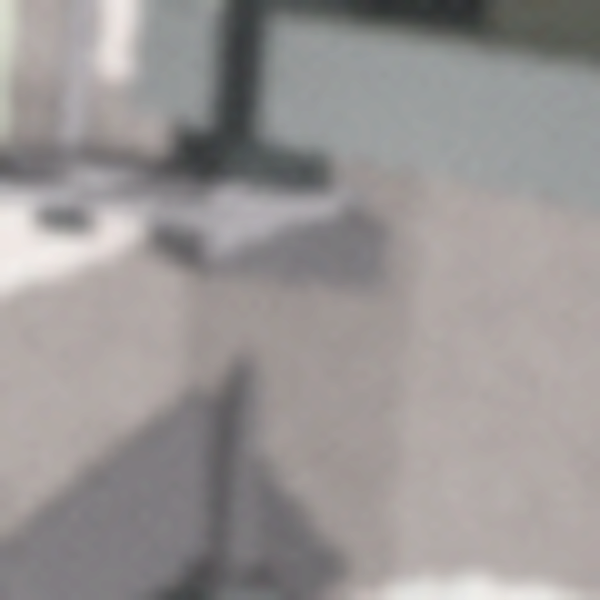

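View pics/c6.png

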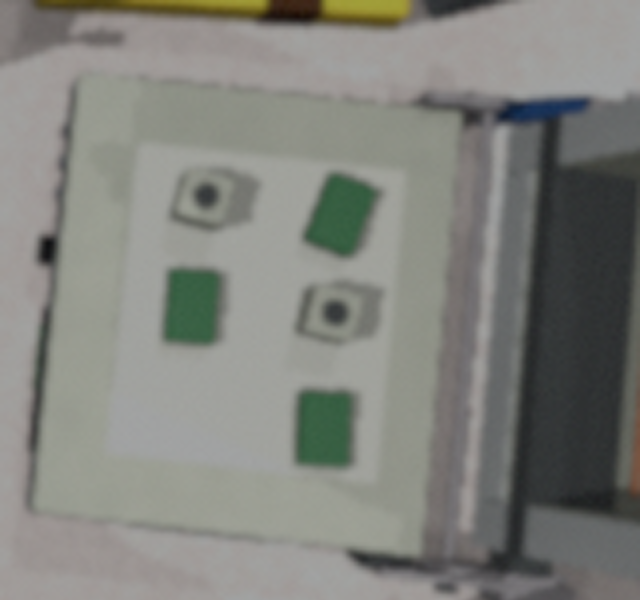

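The base's top corners are at (80,75), (463,108), (30,512) and (422,554) in the kiln crop. The pin's nose is at (243,350) and its shank passes (225,540). The bracket's top spans about columns 205–385. Next I'll check kiln pose and pin line against each other.

Run:
```python
from h import *
a=cap('top');b=cap('scene')
T=lambda u,v:(275+(u-1.5)/4,115+(v-1.5)/4)
o=[(a,T(80,75),(-.13,.15,.07)),(a,T(463,108),(.13,.15,.07)),(a,T(30,512),(-.13,-.15,.07)),(a,T(422,554),(.13,-.15,.07))]
k,r=fitpose(o,K);print(k.round(4),r)
hood=[(a,(302,131.8),(-.12,.135,.155)),(a,(400,141.2),(.12,.135,.155)),(a,(290.5,240.5),(-.12,-.135,.155)),(a,(391.2,252),(.12,-.135,.155)),(a,(275.5,184.2),(-.169,0,.115))]
k2,r=fitpose(o+hood,K);print(k2.round(4),r)
P=lambda u,v:(380+(u-4.5)/10,240+(v-4.5)/10)
tip=ray(a,*P(243,350),.054);sh=ray(a,*P(225,540),.054);print('tip',tip,'shank yaw',np.arctan2(*(tip-sh)[1::-1]),'KY yaw',np.arctan2(KY[1],KY[0]))
for q in(K,k,k2):
    L=loc(q,(.198,-.175,.053));d=tip-L;print('hole',L,'tip rel: kx',d@KX,'ky',d@KY)
p=pose()[0];d=p-tip;print('tcp rel tip kx',d@KX,d@KY)
```

```text
[ 0.5783 -0.1501 -1.6725] [[-1.2, -1.8], [0.6, -0.3], [-0.3, 0.7], [0.9, 1.3]]
[ 0.5774 -0.1535 -1.6723] [[0.0, -1.5], [1.9, 0.0], [1.0, 1.1], [2.2, 1.7], [-1.3, -1.3], [-0.3, -0.9], [-1.1, 0.5], [-1.2, 0.1], [-0.9, 0.2]]
tip [ 0.36205518 -0.3282356   0.054     ] shank yaw -0.11145330195507987 KY yaw -0.1034036732051033
hole [ 0.38299728 -0.33457899  0.053     ] tip rel: kx -0.004147872061088388 ky -0.02148500891109282
hole [ 0.38412605 -0.32930545  0.053     ] tip rel: kx 0.0012140157774494737 ky -0.02206341098547867
hole [ 0.38320976 -0.33272449  0.053     ] tip rel: kx -0.0022813409360926016 ky -0.021504929643610244
tcp rel tip kx 0.003985331275948109 -0.07533209143185782
```

>>> apply_moves --motion '[{"tx": -0.2, "ty": -0.05, "tz": 0.03, "rx": 0, "ry": 0, "rz": 0}, {"tx": -0.2, "ty": 0, "tz": 0, "rx": 0, "ry": 0, "rz": 0}, {"tx": -0.2, "ty": 0, "tz": 0, "rx": 0, "ry": 0, "rz": 0}, {"tx": -0.1, "ty": 0, "tz": 0, "rx": 0, "ry": 0, "rz": 0}, {"tx": -0.1, "ty": 0, "tz": 0, "rx": 0, "ry": 0, "rz": 0}, {"tx": -0.1, "ty": 0, "tz": 0, "rx": 0, "ry": 0, "rz": 0}, {"tx": 0, "ty": 0, "tz": 0, "rx": 0, "ry": 0, "rz": 0}]'

```text
time_s: 14.83
tcp_pos: [0.3137, -0.3284, 0.0449]
tool_rot: [0.0, 0.051, 0.999, -0.0]
wrist_force: [0.7, 0.3, -0.9]
finger_gap: 0.0189
```

Run:
```python
from h import *
s=env.get_state();p,R=pose();print(p,'tool force',R.inv().apply(s['wrist_force']).round(1),s['moment'].round(2),s['finger_gap'])
d=p-loc(K,(.198,-.175,.053));print(d@KX,d@KY)
```

```text
[ 0.31369543 -0.32843564  0.04487017] tool force [-0.6  0.4  0.9] [-0.05 -0.02  0.01] 0.01889655362607178
0.0010427671978268723 -0.06956579697257136
```

>>> apply_moves --motion '[{"tx": -0.1, "ty": 0, "tz": 0, "rx": 0, "ry": 0, "rz": 0}, {"tx": -0.1, "ty": 0, "tz": 0, "rx": 0, "ry": 0, "rz": 0}, {"tx": -0.1, "ty": 0, "tz": 0, "rx": 0, "ry": 0, "rz": 0}, {"tx": -0.1, "ty": 0, "tz": 0, "rx": 0, "ry": 0, "rz": 0}, {"tx": 0, "ty": 0, "tz": 0, "rx": 0, "ry": 0, "rz": 0}]'

```text
time_s: 15.25
tcp_pos: [0.3257, -0.3298, 0.045]
tool_rot: [0.0, 0.052, 0.999, -0.0]
wrist_force: [-0.5, 0.1, -0.7]
finger_gap: 0.0187
```

```bash
cat > fc.py <<'E'
from h import *
s=env.get_state();p,R=pose();print(p,'tool force',R.inv().apply(s['wrist_force']).round(1),R.inv().apply(s['moment']).round(2),s['finger_gap'])
d=p-loc(K,(.198,-.175,.053));print(d@KX,d@KY)
E
python3 fc.py
```

```text
[ 0.32568715 -0.32984124  0.04495376] tool force [0.5 0.1 0.7] [-0.01 -0.   -0.02] 0.018731511811772843
0.0012030833109663121 -0.057493040671473775
```

>>> apply_moves --motion '[{"tx": -0.1, "ty": 0, "tz": 0, "rx": 0, "ry": 0, "rz": 0}, {"tx": -0.1, "ty": 0, "tz": 0, "rx": 0, "ry": 0, "rz": 0}, {"tx": -0.1, "ty": 0, "tz": 0, "rx": 0, "ry": 0, "rz": 0}, {"tx": -0.1, "ty": 0, "tz": 0, "rx": 0, "ry": 0, "rz": 0}, {"tx": -0.1, "ty": 0, "tz": 0, "rx": 0, "ry": 0, "rz": 0}, {"tx": -0.1, "ty": 0, "tz": 0, "rx": 0, "ry": 0, "rz": 0}, {"tx": 0, "ty": 0, "tz": 0, "rx": 0, "ry": 0, "rz": 0}]'

```text
time_s: 15.83
tcp_pos: [0.3436, -0.3317, 0.0449]
tool_rot: [0.0, 0.051, 0.999, -0.0]
wrist_force: [0.6, 0.0, -0.4]
finger_gap: 0.0183
```

```bash
python3 fc.py
```

```text
[ 0.34361037 -0.33165281  0.04494887] tool force [-0.6  0.1  0.4] [ 0.01  0.02 -0.03] 0.018341924164268268
0.0011549423790636437 -0.03947857513639596
```

>>> apply_moves --motion '[{"tx": -0.1, "ty": 0, "tz": 0, "rx": 0, "ry": 0, "rz": 0}, {"tx": -0.1, "ty": 0, "tz": 0, "rx": 0, "ry": 0, "rz": 0}, {"tx": -0.1, "ty": 0, "tz": 0, "rx": 0, "ry": 0, "rz": 0}, {"tx": -0.1, "ty": 0, "tz": 0, "rx": 0, "ry": 0, "rz": 0}, {"tx": -0.1, "ty": 0, "tz": 0, "rx": 0, "ry": 0, "rz": 0}, {"tx": -0.1, "ty": 0, "tz": 0, "rx": 0, "ry": 0, "rz": 0}, {"tx": 0, "ty": 0, "tz": 0, "rx": 0, "ry": 0, "rz": 0}]'

```text
time_s: 16.42
tcp_pos: [0.3615, -0.3335, 0.045]
tool_rot: [0.0, 0.051, 0.999, -0.0]
wrist_force: [-0.4, -0.0, -0.8]
finger_gap: 0.0187
```

```bash
python3 fc.py
```

```text
[ 0.36150514 -0.33347394  0.04496291] tool force [ 0.4 -0.   0.8] [ 0.    0.06 -0.05] 0.01871946484836246
0.0011192628163225373 -0.02149140799735884
```

>>> apply_moves --motion '[{"tx": -0.05, "ty": 0, "tz": 0, "rx": 0, "ry": 0, "rz": 0}, {"tx": -0.05, "ty": 0, "tz": 0, "rx": 0, "ry": 0, "rz": 0}, {"tx": 0, "ty": 0, "tz": 0, "rx": 0, "ry": 0, "rz": 0}]'

```text
time_s: 16.67
tcp_pos: [0.3641, -0.3337, 0.0449]
tool_rot: [0.0, 0.052, 0.999, -0.0]
wrist_force: [0.4, -0.7, -0.6]
finger_gap: 0.019
```

```bash
python3 fc.py
```

```text
[ 0.36406364 -0.33366778  0.04494242] tool force [-0.4 -0.6  0.6] [-0.03 -0.06 -0.03] 0.01899193292178694
0.0010479789225821409 -0.018926565331751737
```

Nominally the flange is about at the face now, but there's no contact yet. I'll go in small steps until it touches.

>>> apply_moves --motion '[{"tx": -0.05, "ty": 0, "tz": 0, "rx": 0, "ry": 0, "rz": 0}, {"tx": -0.05, "ty": 0, "tz": 0, "rx": 0, "ry": 0, "rz": 0}, {"tx": 0, "ty": 0, "tz": 0, "rx": 0, "ry": 0, "rz": 0}]'

```text
time_s: 16.92
tcp_pos: [0.3654, -0.3333, 0.0447]
tool_rot: [-0.001, 0.051, 0.999, 0.0]
wrist_force: [-12.7, -2.1, 2.7]
finger_gap: 0.0182
```

>>> apply_moves --motion '[{"tx": -0.05, "ty": 0, "tz": 0, "rx": 0, "ry": 0, "rz": 0}, {"tx": -0.05, "ty": 0, "tz": 0, "rx": 0, "ry": 0, "rz": 0}, {"tx": 0, "ty": 0, "tz": 0, "rx": 0, "ry": 0, "rz": 0}]'

```text
time_s: 17.17
tcp_pos: [0.3656, -0.3331, 0.0447]
tool_rot: [-0.003, 0.051, 0.999, 0.001]
wrist_force: [-40.9, -11.1, 14.9]
finger_gap: 0.0188
```

```bash
python3 fc.py
python3 - <<'E'
from h import *
c=cap('top');im=c['frame']
cv2.imwrite('pics/c7.png',cv2.convertScaleAbs(cv2.resize(im[240:300,370:430],(500,500),interpolation=cv2.INTER_CUBIC),alpha=1.5))
E
```

```text
[ 0.3656067  -0.33306775  0.04467082] tool force [ 39.7 -15.2 -14.6] [2.65 6.06 0.29] 0.018809677067912315
0.0002918740269913755 -0.017453682440042185
```

View pics/c7.png

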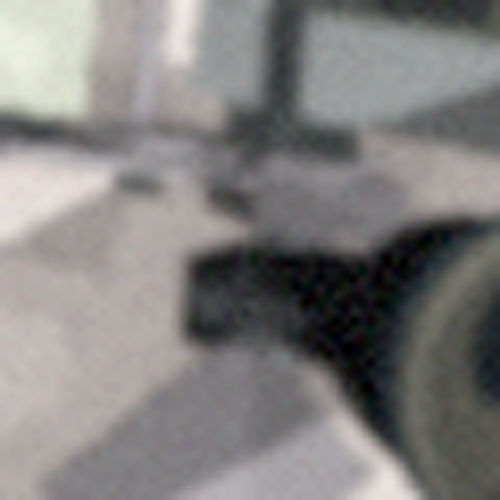

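The gripper sits right at the bracket, and the force rose to 40 N at the expected depth, so the flange is seated. I'll relieve the force, open and withdraw upward.

>>> apply_moves --motion '[{"tx": 0.08, "ty": 0, "tz": 0, "rx": 0, "ry": 0, "rz": 0}, {"tx": 0, "ty": 0, "tz": 0, "rx": 0, "ry": 0, "rz": 0}]'

```text
time_s: 17.38
tcp_pos: [0.3654, -0.3332, 0.0447]
tool_rot: [-0.001, 0.052, 0.999, 0.001]
wrist_force: [-16.6, -4.0, 3.7]
finger_gap: 0.0186
```

>>> apply_moves --motion '[{"tx": 0, "ty": 0, "tz": 0, "rx": 0, "ry": 0, "rz": 0}, {"tx": 0, "ty": 0, "tz": 0, "rx": 0, "ry": 0, "rz": 0}, {"tx": 0, "ty": 0, "tz": 0, "rx": 0, "ry": 0, "rz": 0}, {"tx": 0, "ty": 0, "tz": 0, "rx": 0, "ry": 0, "rz": 0}, {"tx": 0, "ty": 0, "tz": -0.5, "rx": 0, "ry": 0, "rz": 0}, {"tx": 0, "ty": 0, "tz": -0.5, "rx": 0, "ry": 0, "rz": 0}, {"tx": 0, "ty": 0, "tz": -0.9, "rx": 0, "ry": 0, "rz": 0}, {"tx": 0, "ty": 0, "tz": -0.9, "rx": 0, "ry": 0, "rz": 0}, {"tx": 0.9, "ty": 0, "tz": -0.9, "rx": 0, "ry": 0, "rz": 0}, {"tx": 0.9, "ty": 0, "tz": -0.9, "rx": 0, "ry": 0, "rz": 0}, {"tx": 0.9, "ty": 0, "tz": -0.9, "rx": 0, "ry": 0, "rz": 0}]' --grip 0.6

```text
time_s: 18.3
tcp_pos: [0.286, -0.325, 0.211]
tool_rot: [0.0, 0.051, 0.999, -0.0]
wrist_force: [-0.5, -0.9, -0.3]
finger_gap: 0.0513
```

```bash
python3 fc.py
python3 - <<'E'
from h import *
c=cap('top');im=c['frame'];b=cap('scene','s4.png')
cv2.imwrite('pics/t4.png',im)
x=cv2.convertScaleAbs(cv2.resize(im[235:295,370:430],(400,400),interpolation=cv2.INTER_CUBIC),alpha=1.5)
y=cv2.resize(im[115:275,275:435],(400,400),interpolation=cv2.INTER_CUBIC)
cv2.imwrite('pics/c8.png',np.hstack([x,y]))
E
```

```text
[ 0.28602263 -0.32499858  0.21098324] tool force [ 0.4 -0.9  0.3] [0.01 0.04 0.04] 0.05126866350311561
0.0004804400130077703 -0.0974455550505803
```

View pics/c8.png

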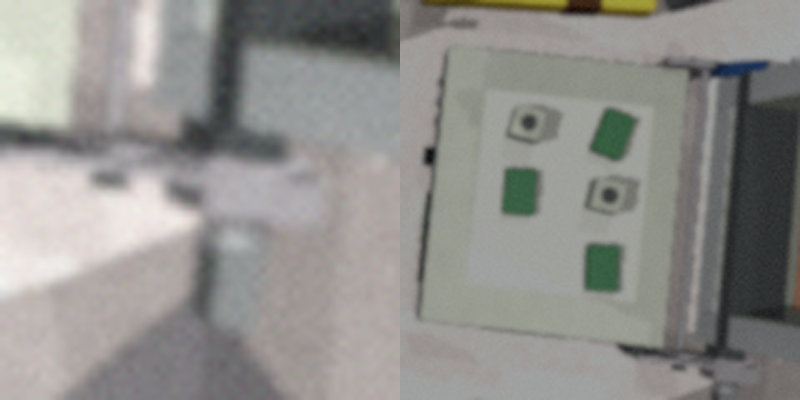

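The pin's handle sits flush against the bracket and the hood is still open. On the firing floor there are three bars and two posts. Next I'll detect them by colour, along with the tray and box.

```bash
cat > det.py <<'E'
from h import *
def ncc(m,lo,hi):
    n,l,st,ce=cv2.connectedComponentsWithStats(m.astype(np.uint8));return [(l==i) for i in range(1,n) if lo<st[i,4]<hi]
def rect(c,m,z):
    k=4;M=cv2.resize(m.astype(np.uint8)*255,None,fx=k,fy=k,interpolation=cv2.INTER_LINEAR)>127
    pts=np.argwhere(M)[:,::-1].astype(np.float32)
    B=cv2.boxPoints(cv2.minAreaRect(pts));W=np.array([ray(c,(u-1.5)/k,(v-1.5)/k,z)[:2] for u,v in B])
    e1,e2=W[1]-W[0],W[2]-W[1];l=e1 if np.linalg.norm(e1)>np.linalg.norm(e2) else e2
    return W.mean(0),np.arctan2(l[1],l[0]),sorted([np.linalg.norm(e1),np.linalg.norm(e2)])
def glass(c,zf=.086):
    f=c['frame'].astype(int);b,g,r=f[...,0],f[...,1],f[...,2]
    m=(g>r+20)&(g>b+12);m[:, :205]&=False if zf>.05 else True;m[:,440:]=False
    return [rect(c,x,zf) for x in ncc(m,60,500)]
def posts(c,z=.106):
    f=c['frame'];g=cv2.cvtColor(f,cv2.COLOR_BGR2GRAY).astype(int);m=g<90
    out=[]
    for x in ncc(m,4,60):
        v,u=np.argwhere(x).mean(0)
        ring=cv2.dilate(x.astype(np.uint8),np.ones((5,5)))-cv2.dilate(x.astype(np.uint8),np.ones((3,3)))
        P=ray(c,u,v,z);q=P-[K[0],K[1],0];kx,ky=q@KX,q@KY
        if abs(kx)<.12 and abs(ky)<.14 and np.median(g[ring>0])>120: out.append((P[:2].round(4),x.sum(),(round(u,1),round(v,1))))
    return out
E
python3 - <<'E'
from det import *
c=cap('top')
for g in glass(c): print('glass',g[0].round(4),round(np.degrees(g[1]),1),np.round(g[2],3))
print(posts(c))
f=c['frame'].astype(int);h=cv2.cvtColor(c['frame'],cv2.COLOR_BGR2HSV)
print('tray px',h[245,175],h[215,150],h[190,175],'box px',h[175,190],h[155,170],h[205,230])
m=(h[...,1]>70)&(h[...,0]<25);m[:200]=0;m[300:]=0;m[:,:130]=0;m[:,215:]=0
for x in ncc(m,1500,9000): print('tray',rect(c,x,.022),x.sum())
m=(h[...,2]<110);m[:140]=0;m[208:]=0;m[:,:155]=0;m[:,222:]=0
for x in ncc(m,1000,9000): print('box',rect(c,x,.05),x.sum())
E
```

```text
glass [ 0.6402 -0.2076] -22.0 [0.033 0.049]
glass [ 0.5789 -0.1118] 179.7 [0.033 0.046]
glass [ 0.5003 -0.1964] 179.4 [0.033 0.048]
[(array([ 0.6497, -0.1172]), np.int64(23), (np.float64(326.2), np.float64(163.4))), (array([ 0.5749, -0.1986]), np.int64(22), (np.float64(358.5), np.float64(192.7)))]
tray px [ 18 101 141] [ 17  84 136] [105  17  61] box px [113  11  97] [165  12  41] [ 75   3 160]
tray (array([0.42879788, 0.29297079]), np.float64(-3.0435237175749412), [np.float64(0.15234334725981824), np.float64(0.18853272838630486)]) 3535
box (array([0.62506974, 0.249123  ]), np.float64(-1.5218937834069446), [np.float64(0.1319106052521444), np.float64(0.14091906845417682)]) 2318
```

```bash
cat >> det.py <<'E'
TR=np.array([.429,.293,.098]);BX=np.array([.625,.253,.049])
def yv(deg): a=np.radians(deg);return np.array([np.cos(a),np.sin(a)])
def slot(F,x,y,z): q=loc(F,(x,y,0));return np.array([q[0],q[1],z])
def at(xy,z): return np.array([xy[0],xy[1],z])
E
python3 - <<'E'
from det import *
plan([(np.array([.36,-.2,.2]),None),(at((.5003,-.197),.2),down(yv(89.4))),(at((.5003,-.197),.0705),None)])
print('--place')
s=(at((.5003,-.197),.0705),down(yv(89.4)))
plan([(at((.5003,-.197),.2),None),(slot(TR,-.057,0,.16),down(yv(95.6))),(slot(TR,-.057,0,.01),None)],start=s)
E
```

```text
5 x shift [-0.4    0.888  0.076]
1 x turn [-0.2   0.16 -5.41]
5 x shift [-0.935  0.03   0.   ]
5 x shift [0.    0.    0.863]
--place
5 x shift [ 0.     0.    -0.863]
1 x turn [ 0.   0.  -6.2]
17 x shift [0.157 0.97  0.078]
6 x shift [0.    0.    0.833]
```

>>> apply_moves --motion '[{"tx": -0.4, "ty": 0.89, "tz": 0.08, "rx": 0, "ry": 0, "rz": 0}, {"tx": -0.4, "ty": 0.89, "tz": 0.08, "rx": 0, "ry": 0, "rz": 0}, {"tx": -0.4, "ty": 0.89, "tz": 0.08, "rx": 0, "ry": 0, "rz": 0}, {"tx": -0.4, "ty": 0.89, "tz": 0.08, "rx": 0, "ry": 0, "rz": 0}, {"tx": -0.4, "ty": 0.89, "tz": 0.08, "rx": 0, "ry": 0, "rz": 0}, {"tx": 0, "ty": 0, "tz": 0, "rx": 0, "ry": 0, "rz": -5.4}, {"tx": -0.94, "ty": 0.03, "tz": 0, "rx": 0, "ry": 0, "rz": 0}, {"tx": -0.94, "ty": 0.03, "tz": 0, "rx": 0, "ry": 0, "rz": 0}, {"tx": -0.94, "ty": 0.03, "tz": 0, "rx": 0, "ry": 0, "rz": 0}, {"tx": -0.94, "ty": 0.03, "tz": 0, "rx": 0, "ry": 0, "rz": 0}, {"tx": -0.94, "ty": 0.03, "tz": 0, "rx": 0, "ry": 0, "rz": 0}, {"tx": 0, "ty": 0, "tz": 0, "rx": 0, "ry": 0, "rz": 0}, {"tx": 0, "ty": 0, "tz": 0, "rx": 0, "ry": 0, "rz": 0}]'

```text
time_s: 19.53
tcp_pos: [0.5026, -0.195, 0.1964]
tool_rot: [-0.0, 0.004, 1.0, 0.0]
wrist_force: [-0.1, 1.0, -1.1]
finger_gap: 0.0515
```

Run:
```python
from det import *
c=cap('top')
for g in glass(c): print('glass',g[0].round(4),round(np.degrees(g[1]),1),np.round(g[2],3))
plan([(at((.5003,-.197),.0705),down(yv(89.4)))])
```

```text
glass [ 0.6402 -0.2074] -20.7 [0.033 0.048]
glass [ 0.5799 -0.1107] -4.6 [0.033 0.048]
5 x shift [ 0.007 -0.014  0.841]
```

>>> apply_moves --motion '[{"tx": 0.01, "ty": -0.01, "tz": 0.84, "rx": 0, "ry": 0, "rz": 0}, {"tx": 0.01, "ty": -0.01, "tz": 0.84, "rx": 0, "ry": 0, "rz": 0}, {"tx": 0.01, "ty": -0.02, "tz": 0.84, "rx": 0, "ry": 0, "rz": 0}, {"tx": 0.01, "ty": -0.02, "tz": 0.84, "rx": 0, "ry": 0, "rz": 0}, {"tx": 0, "ty": 0, "tz": 0.42, "rx": 0, "ry": 0, "rz": 0}, {"tx": 0, "ty": 0, "tz": 0.42, "rx": 0, "ry": 0, "rz": 0}, {"tx": 0, "ty": 0, "tz": 0, "rx": 0, "ry": 0, "rz": 0}]'

```text
time_s: 20.17
tcp_pos: [0.4981, -0.1967, 0.0696]
tool_rot: [-0.002, 0.005, 1.0, 0.001]
wrist_force: [-0.7, 0.5, -0.0]
finger_gap: 0.0514
```

>>> apply_moves --motion '[{"tx": 0, "ty": 0, "tz": 0, "rx": 0, "ry": 0, "rz": 0}, {"tx": 0, "ty": 0, "tz": 0, "rx": 0, "ry": 0, "rz": 0}, {"tx": 0, "ty": 0, "tz": 0, "rx": 0, "ry": 0, "rz": 0}, {"tx": 0, "ty": 0, "tz": 0, "rx": 0, "ry": 0, "rz": 0}, {"tx": 0, "ty": 0, "tz": 0, "rx": 0, "ry": 0, "rz": 0}, {"tx": 0, "ty": 0, "tz": 0, "rx": 0, "ry": 0, "rz": 0}, {"tx": 0, "ty": 0, "tz": -0.84, "rx": 0, "ry": 0, "rz": 0}, {"tx": 0, "ty": 0, "tz": -0.84, "rx": 0, "ry": 0, "rz": 0}, {"tx": 0, "ty": 0, "tz": -0.84, "rx": 0, "ry": 0, "rz": 0}, {"tx": 0, "ty": 0, "tz": -0.84, "rx": 0, "ry": 0, "rz": 0}, {"tx": 0, "ty": 0, "tz": -0.84, "rx": 0, "ry": 0, "rz": -6.2}]' --grip 0 --newtons 45

```text
time_s: 21.08
tcp_pos: [0.4999, -0.1974, 0.1994]
tool_rot: [0.0, -0.048, 0.999, -0.0]
wrist_force: [-0.2, 0.3, -1.3]
finger_gap: 0.0327
```

Run:
```python
from det import *
print(env.get_state()['finger_gap'])
plan([(slot(TR,-.057,0,.16),down(yv(95.6))),(slot(TR,-.057,0,.01),None)])
```

```text
0.032728934766334476
17 x shift [0.156 0.97  0.077]
6 x shift [0.    0.    0.833]
```

>>> apply_moves --motion '[{"tx": 0.16, "ty": 0.97, "tz": 0.08, "rx": 0, "ry": 0, "rz": 0}, {"tx": 0.16, "ty": 0.97, "tz": 0.08, "rx": 0, "ry": 0, "rz": 0}, {"tx": 0.16, "ty": 0.97, "tz": 0.08, "rx": 0, "ry": 0, "rz": 0}, {"tx": 0.16, "ty": 0.97, "tz": 0.08, "rx": 0, "ry": 0, "rz": 0}, {"tx": 0.16, "ty": 0.97, "tz": 0.08, "rx": 0, "ry": 0, "rz": 0}, {"tx": 0.16, "ty": 0.97, "tz": 0.08, "rx": 0, "ry": 0, "rz": 0}, {"tx": 0.16, "ty": 0.97, "tz": 0.08, "rx": 0, "ry": 0, "rz": 0}, {"tx": 0.16, "ty": 0.97, "tz": 0.08, "rx": 0, "ry": 0, "rz": 0}, {"tx": 0.16, "ty": 0.97, "tz": 0.08, "rx": 0, "ry": 0, "rz": 0}, {"tx": 0.16, "ty": 0.97, "tz": 0.08, "rx": 0, "ry": 0, "rz": 0}, {"tx": 0.16, "ty": 0.97, "tz": 0.08, "rx": 0, "ry": 0, "rz": 0}, {"tx": 0.16, "ty": 0.97, "tz": 0.08, "rx": 0, "ry": 0, "rz": 0}, {"tx": 0.16, "ty": 0.97, "tz": 0.08, "rx": 0, "ry": 0, "rz": 0}, {"tx": 0.16, "ty": 0.97, "tz": 0.08, "rx": 0, "ry": 0, "rz": 0}, {"tx": 0.16, "ty": 0.97, "tz": 0.08, "rx": 0, "ry": 0, "rz": 0}, {"tx": 0.16, "ty": 0.97, "tz": 0.08, "rx": 0, "ry": 0, "rz": 0}, {"tx": 0.16, "ty": 0.97, "tz": 0.08, "rx": 0, "ry": 0, "rz": 0}, {"tx": 0, "ty": 0, "tz": 0, "rx": 0, "ry": 0, "rz": 0}, {"tx": 0, "ty": 0, "tz": 0, "rx": 0, "ry": 0, "rz": 0}]'

```text
time_s: 22.67
tcp_pos: [0.3693, 0.2877, 0.1568]
tool_rot: [0.0, -0.051, 0.999, -0.0]
wrist_force: [-0.6, -0.7, -0.7]
finger_gap: 0.033
```

Run:
```python
from det import *
print(env.get_state()['finger_gap'])
plan([(slot(TR,-.057,0,.008),down(yv(95.6)))])
```

```text
0.032989394685786766
5 x shift [-0.019 -0.004  0.992]
```

>>> apply_moves --motion '[{"tx": -0.02, "ty": 0, "tz": 0.99, "rx": 0, "ry": 0, "rz": 0}, {"tx": -0.02, "ty": 0, "tz": 0.99, "rx": 0, "ry": 0, "rz": 0}, {"tx": -0.02, "ty": 0, "tz": 0.99, "rx": 0, "ry": 0, "rz": 0}, {"tx": -0.02, "ty": 0, "tz": 0.99, "rx": 0, "ry": 0, "rz": 0}, {"tx": -0.02, "ty": 0, "tz": 0.5, "rx": 0, "ry": 0, "rz": 0}, {"tx": 0, "ty": 0, "tz": 0.49, "rx": 0, "ry": 0, "rz": 0}, {"tx": 0, "ty": 0, "tz": 0, "rx": 0, "ry": 0, "rz": 0}]'

```text
time_s: 23.25
tcp_pos: [0.3727, 0.2856, 0.0065]
tool_rot: [-0.001, -0.049, 0.999, -0.001]
wrist_force: [-0.8, -0.6, -0.6]
finger_gap: 0.0328
```

>>> apply_moves --motion '[{"tx": 0, "ty": 0, "tz": 0, "rx": 0, "ry": 0, "rz": 0}, {"tx": 0, "ty": 0, "tz": 0, "rx": 0, "ry": 0, "rz": 0}, {"tx": 0, "ty": 0, "tz": 0, "rx": 0, "ry": 0, "rz": 0}, {"tx": 0, "ty": 0, "tz": 0, "rx": 0, "ry": 0, "rz": 0}, {"tx": 0, "ty": 0, "tz": -0.5, "rx": 0, "ry": 0, "rz": 0}, {"tx": 0, "ty": 0, "tz": -0.9, "rx": 0, "ry": 0, "rz": 0}, {"tx": 0, "ty": 0, "tz": -1, "rx": 0, "ry": 0, "rz": 0}, {"tx": 0, "ty": 0, "tz": -1, "rx": 0, "ry": 0, "rz": 0}, {"tx": 0, "ty": 0, "tz": -1, "rx": 0, "ry": 0, "rz": 0}, {"tx": 0, "ty": 0, "tz": -1, "rx": 0, "ry": 0, "rz": 0}, {"tx": 0, "ty": 0, "tz": -1, "rx": 0, "ry": 0, "rz": 0}]' --grip 0.6

```text
time_s: 24.17
tcp_pos: [0.3725, 0.2868, 0.2025]
tool_rot: [0.001, -0.05, 0.999, -0.0]
wrist_force: [0.5, 0.4, -0.7]
finger_gap: 0.0507
```

Run:
```python
from det import *
c=cap('top')
G=glass(c)
for g in G: print('glass',g[0].round(4),round(np.degrees(g[1]),1),np.round(g[2],3))
print(posts(c))
for xy,d in [((.5799,-.111),85.4),((.6402,-.2075),68.8)]:
    print('--');plan([(at(xy,.2),down(yv(d))),(at(xy,.07),None)])
```

```text
glass [ 0.6404 -0.2077] -20.7 [0.033 0.049]
glass [ 0.5794 -0.1107] -4.9 [0.033 0.048]
[(array([ 0.6498, -0.117 ]), np.int64(17), (np.float64(326.1), np.float64(163.4))), (array([ 0.5749, -0.1979]), np.int64(20), (np.float64(358.2), np.float64(192.8)))]
--
2 x turn [0.09 0.2  5.15]
14 x shift [-0.564 -0.908  0.018]
5 x shift [0.    0.    0.867]
--
4 x turn [0.06 0.09 6.73]
18 x shift [-0.791 -0.678  0.014]
5 x shift [0.    0.    0.867]
```

>>> apply_moves --motion '[{"tx": 0, "ty": 0, "tz": 0, "rx": 0, "ry": 0, "rz": 5.15}, {"tx": 0, "ty": 0, "tz": 0, "rx": 0, "ry": 0, "rz": 5.15}, {"tx": -0.56, "ty": -0.91, "tz": 0.02, "rx": 0, "ry": 0, "rz": 0}, {"tx": -0.56, "ty": -0.91, "tz": 0.02, "rx": 0, "ry": 0, "rz": 0}, {"tx": -0.56, "ty": -0.91, "tz": 0.02, "rx": 0, "ry": 0, "rz": 0}, {"tx": -0.56, "ty": -0.91, "tz": 0.02, "rx": 0, "ry": 0, "rz": 0}, {"tx": -0.56, "ty": -0.91, "tz": 0.02, "rx": 0, "ry": 0, "rz": 0}, {"tx": -0.56, "ty": -0.91, "tz": 0.02, "rx": 0, "ry": 0, "rz": 0}, {"tx": -0.56, "ty": -0.91, "tz": 0.02, "rx": 0, "ry": 0, "rz": 0}, {"tx": -0.56, "ty": -0.91, "tz": 0.02, "rx": 0, "ry": 0, "rz": 0}, {"tx": -0.56, "ty": -0.91, "tz": 0.02, "rx": 0, "ry": 0, "rz": 0}, {"tx": -0.56, "ty": -0.91, "tz": 0.02, "rx": 0, "ry": 0, "rz": 0}, {"tx": -0.56, "ty": -0.91, "tz": 0.02, "rx": 0, "ry": 0, "rz": 0}, {"tx": -0.56, "ty": -0.91, "tz": 0.02, "rx": 0, "ry": 0, "rz": 0}, {"tx": -0.57, "ty": -0.91, "tz": 0.02, "rx": 0, "ry": 0, "rz": 0}, {"tx": -0.57, "ty": -0.91, "tz": 0.02, "rx": 0, "ry": 0, "rz": 0}, {"tx": 0, "ty": 0, "tz": 0, "rx": 0, "ry": 0, "rz": 0}, {"tx": 0, "ty": 0, "tz": 0, "rx": 0, "ry": 0, "rz": 0}]'

```text
time_s: 25.72
tcp_pos: [0.5774, -0.1144, 0.1923]
tool_rot: [0.001, 0.041, 0.999, -0.0]
wrist_force: [0.2, 0.8, 0.1]
finger_gap: 0.0511
```

Run:
```python
from det import *
c=cap('top')
for g in glass(c): print('glass',g[0].round(4),round(np.degrees(g[1]),1),np.round(g[2],3))
c['frame'][:,205:]=0
f=c['frame'].astype(int);m=(f[...,1]>f[...,2]+20)&(f[...,1]>f[...,0]+12)
for x in ncc(m,60,500): r=rect(c,x,.022);print('tray',r[0].round(3),np.degrees(r[1]).round(1),np.round(r[2],3))
plan([(at((.5797,-.111),.0697),down(yv(85.3)))])
```

```text
tray [0.375 0.285] -173.6 [0.032 0.047]
5 x shift [-0.018  0.017  0.817]
```

>>> apply_moves --motion '[{"tx": -0.02, "ty": 0.02, "tz": 0.82, "rx": 0, "ry": 0, "rz": 0}, {"tx": -0.02, "ty": 0.02, "tz": 0.82, "rx": 0, "ry": 0, "rz": 0}, {"tx": -0.02, "ty": 0.02, "tz": 0.82, "rx": 0, "ry": 0, "rz": 0}, {"tx": -0.02, "ty": 0.02, "tz": 0.82, "rx": 0, "ry": 0, "rz": 0}, {"tx": 0, "ty": 0, "tz": 0.41, "rx": 0, "ry": 0, "rz": 0}, {"tx": 0, "ty": 0, "tz": 0.41, "rx": 0, "ry": 0, "rz": 0}, {"tx": 0, "ty": 0, "tz": 0, "rx": 0, "ry": 0, "rz": 0}]'

```text
time_s: 26.35
tcp_pos: [0.5785, -0.1094, 0.0678]
tool_rot: [-0.001, 0.04, 0.999, 0.0]
wrist_force: [-0.8, 0.7, -1.2]
finger_gap: 0.0512
```

>>> apply_moves --motion '[{"tx": 0, "ty": 0, "tz": 0, "rx": 0, "ry": 0, "rz": 0}, {"tx": 0, "ty": 0, "tz": 0, "rx": 0, "ry": 0, "rz": 0}, {"tx": 0, "ty": 0, "tz": 0, "rx": 0, "ry": 0, "rz": 0}, {"tx": 0, "ty": 0, "tz": 0, "rx": 0, "ry": 0, "rz": 0}, {"tx": 0, "ty": 0, "tz": 0, "rx": 0, "ry": 0, "rz": 0}, {"tx": 0, "ty": 0, "tz": 0, "rx": 0, "ry": 0, "rz": 0}, {"tx": 0, "ty": 0, "tz": -0.84, "rx": 0, "ry": 0, "rz": 0}, {"tx": 0, "ty": 0, "tz": -0.84, "rx": 0, "ry": 0, "rz": 0}, {"tx": 0, "ty": 0, "tz": -0.84, "rx": 0, "ry": 0, "rz": 0}, {"tx": 0, "ty": 0, "tz": -0.84, "rx": 0, "ry": 0, "rz": -5.15}, {"tx": 0, "ty": 0, "tz": -0.84, "rx": 0, "ry": 0, "rz": -5.15}]' --grip 0

```text
time_s: 27.27
tcp_pos: [0.5795, -0.1107, 0.1969]
tool_rot: [0.0, -0.051, 0.999, -0.0]
wrist_force: [-0.1, 0.5, -0.9]
finger_gap: 0.0332
```

Run:
```python
from det import *
print(env.get_state()['finger_gap'])
plan([(slot(TR,0,0,.16),down(yv(95.6)))])
```

```text
0.03324142471015616
1 x turn [-0.04  0.04  0.3 ]
14 x shift [0.263 0.991 0.088]
```

>>> apply_moves --motion '[{"tx": 0.26, "ty": 0.99, "tz": 0.09, "rx": 0, "ry": 0, "rz": 0}, {"tx": 0.26, "ty": 0.99, "tz": 0.09, "rx": 0, "ry": 0, "rz": 0}, {"tx": 0.26, "ty": 0.99, "tz": 0.09, "rx": 0, "ry": 0, "rz": 0}, {"tx": 0.26, "ty": 0.99, "tz": 0.09, "rx": 0, "ry": 0, "rz": 0}, {"tx": 0.26, "ty": 0.99, "tz": 0.09, "rx": 0, "ry": 0, "rz": 0}, {"tx": 0.26, "ty": 0.99, "tz": 0.09, "rx": 0, "ry": 0, "rz": 0}, {"tx": 0.26, "ty": 0.99, "tz": 0.09, "rx": 0, "ry": 0, "rz": 0}, {"tx": 0.26, "ty": 0.99, "tz": 0.09, "rx": 0, "ry": 0, "rz": 0}, {"tx": 0.26, "ty": 0.99, "tz": 0.09, "rx": 0, "ry": 0, "rz": 0}, {"tx": 0.26, "ty": 0.99, "tz": 0.09, "rx": 0, "ry": 0, "rz": 0}, {"tx": 0.26, "ty": 0.99, "tz": 0.09, "rx": 0, "ry": 0, "rz": 0}, {"tx": 0.26, "ty": 0.99, "tz": 0.09, "rx": 0, "ry": 0, "rz": 0}, {"tx": 0.27, "ty": 0.99, "tz": 0.09, "rx": 0, "ry": 0, "rz": 0}, {"tx": 0.27, "ty": 0.99, "tz": 0.09, "rx": 0, "ry": 0, "rz": 0}, {"tx": 0, "ty": 0, "tz": 0, "rx": 0, "ry": 0, "rz": 0}, {"tx": 0, "ty": 0, "tz": 0, "rx": 0, "ry": 0, "rz": 0}]'

```text
time_s: 28.6
tcp_pos: [0.4286, 0.2932, 0.1573]
tool_rot: [0.0, -0.051, 0.999, -0.0]
wrist_force: [-0.5, -0.8, -0.1]
finger_gap: 0.0326
```

Run:
```python
from det import *
print(env.get_state()['finger_gap'])
plan([(slot(TR,0.001,0,.008),down(yv(95.6)))])
```

```text
0.03257655887747232
5 x shift [-0.009 -0.002  0.995]
```

>>> apply_moves --motion '[{"tx": -0.01, "ty": 0, "tz": 0.99, "rx": 0, "ry": 0, "rz": 0}, {"tx": -0.01, "ty": 0, "tz": 0.99, "rx": 0, "ry": 0, "rz": 0}, {"tx": -0.01, "ty": 0, "tz": 0.99, "rx": 0, "ry": 0, "rz": 0}, {"tx": -0.01, "ty": 0, "tz": 0.99, "rx": 0, "ry": 0, "rz": 0}, {"tx": 0, "ty": 0, "tz": 0.5, "rx": 0, "ry": 0, "rz": 0}, {"tx": 0, "ty": 0, "tz": 0.5, "rx": 0, "ry": 0, "rz": 0}, {"tx": 0, "ty": 0, "tz": 0, "rx": 0, "ry": 0, "rz": 0}]'

```text
time_s: 29.18
tcp_pos: [0.4304, 0.2909, 0.0066]
tool_rot: [-0.001, -0.049, 0.999, -0.001]
wrist_force: [-1.4, 0.5, -0.7]
finger_gap: 0.0331
```

>>> apply_moves --motion '[{"tx": 0, "ty": 0, "tz": 0, "rx": 0, "ry": 0, "rz": 0}, {"tx": 0, "ty": 0, "tz": 0, "rx": 0, "ry": 0, "rz": 0}, {"tx": 0, "ty": 0, "tz": 0, "rx": 0, "ry": 0, "rz": 0}, {"tx": 0, "ty": 0, "tz": 0, "rx": 0, "ry": 0, "rz": 0}, {"tx": 0, "ty": 0, "tz": -0.5, "rx": 0, "ry": 0, "rz": 0}, {"tx": 0, "ty": 0, "tz": -0.9, "rx": 0, "ry": 0, "rz": 0}, {"tx": 0, "ty": 0, "tz": -1, "rx": 0, "ry": 0, "rz": 0}, {"tx": 0, "ty": 0, "tz": -1, "rx": 0, "ry": 0, "rz": 0}, {"tx": 0, "ty": 0, "tz": -1, "rx": 0, "ry": 0, "rz": 0}, {"tx": 0, "ty": 0, "tz": -1, "rx": 0, "ry": 0, "rz": 0}, {"tx": 0, "ty": 0, "tz": -1, "rx": 0, "ry": 0, "rz": 0}]' --grip 0.6

```text
time_s: 30.1
tcp_pos: [0.4302, 0.2921, 0.2026]
tool_rot: [0.001, -0.05, 0.999, -0.0]
wrist_force: [0.4, 0.1, 0.0]
finger_gap: 0.0512
```

Run:
```python
from det import *
c=cap('top')
for g in glass(c): print('glass',g[0].round(4),round(np.degrees(g[1]),1),np.round(g[2],3))
print(posts(c))
for g in glass(c)[:1]:
    d=np.degrees(g[1])%180-90;d=d if d>0 else d+180
    plan([(at(g[0],.2),down(yv(d))),(at(g[0],.07),None)]);print(d)
```

```text
glass [ 0.6402 -0.2076] -22.0 [0.033 0.049]
[(array([ 0.6498, -0.117 ]), np.int64(17), (np.float64(326.1), np.float64(163.4))), (array([ 0.5749, -0.1979]), np.int64(20), (np.float64(358.2), np.float64(192.8)))]
4 x turn [0.06 0.1  6.92]
17 x shift [-0.745 -0.758  0.015]
5 x shift [0.    0.    0.867]
68.03053632245903
```

>>> apply_moves --motion '[{"tx": -0.74, "ty": -0.76, "tz": 0.01, "rx": 0, "ry": 0, "rz": 0}, {"tx": 0, "ty": 0, "tz": 0, "rx": 0, "ry": 0, "rz": 6.95}, {"tx": 0, "ty": 0, "tz": 0, "rx": 0, "ry": 0, "rz": 6.95}, {"tx": 0, "ty": 0, "tz": 0, "rx": 0, "ry": 0, "rz": 6.95}, {"tx": 0, "ty": 0, "tz": 0, "rx": 0, "ry": 0, "rz": 6.95}, {"tx": -0.75, "ty": -0.76, "tz": 0.01, "rx": 0, "ry": 0, "rz": 0}, {"tx": -0.75, "ty": -0.76, "tz": 0.01, "rx": 0, "ry": 0, "rz": 0}, {"tx": -0.75, "ty": -0.76, "tz": 0.01, "rx": 0, "ry": 0, "rz": 0}, {"tx": -0.75, "ty": -0.76, "tz": 0.01, "rx": 0, "ry": 0, "rz": 0}, {"tx": -0.75, "ty": -0.76, "tz": 0.01, "rx": 0, "ry": 0, "rz": 0}, {"tx": -0.75, "ty": -0.76, "tz": 0.01, "rx": 0, "ry": 0, "rz": 0}, {"tx": -0.75, "ty": -0.76, "tz": 0.01, "rx": 0, "ry": 0, "rz": 0}, {"tx": -0.75, "ty": -0.76, "tz": 0.01, "rx": 0, "ry": 0, "rz": 0}, {"tx": -0.75, "ty": -0.76, "tz": 0.01, "rx": 0, "ry": 0, "rz": 0}, {"tx": -0.75, "ty": -0.76, "tz": 0.01, "rx": 0, "ry": 0, "rz": 0}, {"tx": -0.75, "ty": -0.76, "tz": 0.01, "rx": 0, "ry": 0, "rz": 0}, {"tx": -0.75, "ty": -0.76, "tz": 0.01, "rx": 0, "ry": 0, "rz": 0}, {"tx": -0.75, "ty": -0.76, "tz": 0.01, "rx": 0, "ry": 0, "rz": 0}, {"tx": -0.75, "ty": -0.76, "tz": 0.01, "rx": 0, "ry": 0, "rz": 0}, {"tx": -0.75, "ty": -0.76, "tz": 0.01, "rx": 0, "ry": 0, "rz": 0}]'

```text
time_s: 31.82
tcp_pos: [0.639, -0.1738, 0.1963]
tool_rot: [0.001, 0.192, 0.981, -0.0]
wrist_force: [0.8, 0.8, -0.2]
finger_gap: 0.0512
```

Run:
```python
from det import *
print(pose()[0],env.get_state()['joint_pos'].round(2))
plan([(at((.6402,-.2076),.17),down(yv(68.5))),(at((.6402,-.2076),.0695),None)])
```

```text
[ 0.63897026 -0.17376401  0.19627558] [-0.36  0.58  1.29 -0.    1.27 -1.54]
1 x turn [-0.02  0.07 -0.61]
2 x shift [-0.226 -0.517  0.438]
4 x shift [0.    0.    0.837]
```

>>> apply_moves --motion '[{"tx": -0.23, "ty": -0.52, "tz": 0.44, "rx": 0, "ry": 0, "rz": 0}, {"tx": -0.23, "ty": -0.52, "tz": 0.44, "rx": 0, "ry": 0, "rz": 0}, {"tx": 0, "ty": 0, "tz": 0, "rx": 0, "ry": 0, "rz": 0}, {"tx": 0, "ty": 0, "tz": 0, "rx": 0, "ry": 0, "rz": 0}]'

```text
time_s: 32.15
tcp_pos: [0.6385, -0.2062, 0.168]
tool_rot: [-0.001, 0.192, 0.981, 0.0]
wrist_force: [-0.2, 0.5, 0.8]
finger_gap: 0.0514
```

Run:
```python
from det import *
plan([(at((.6402,-.2076),.0695),down(yv(68.5)))])
```

```text
1 x turn [-0.   -0.13 -0.67]
4 x shift [-0.018 -0.006  0.821]
```

>>> apply_moves --motion '[{"tx": -0.02, "ty": -0.01, "tz": 0.82, "rx": 0, "ry": 0, "rz": 0}, {"tx": -0.02, "ty": -0.01, "tz": 0.82, "rx": 0, "ry": 0, "rz": 0}, {"tx": -0.02, "ty": 0, "tz": 0.82, "rx": 0, "ry": 0, "rz": 0}, {"tx": 0, "ty": 0, "tz": 0.41, "rx": 0, "ry": 0, "rz": 0}, {"tx": 0, "ty": 0, "tz": 0.41, "rx": 0, "ry": 0, "rz": 0}, {"tx": 0, "ty": 0, "tz": 0, "rx": 0, "ry": 0, "rz": 0}]'

```text
time_s: 32.65
tcp_pos: [0.6403, -0.2064, 0.0694]
tool_rot: [-0.001, 0.191, 0.982, 0.0]
wrist_force: [0.2, 0.1, -0.3]
finger_gap: 0.0514
```

>>> apply_moves --motion '[{"tx": 0, "ty": 0, "tz": 0, "rx": 0, "ry": 0, "rz": 0}, {"tx": 0, "ty": 0, "tz": 0, "rx": 0, "ry": 0, "rz": 0}, {"tx": 0, "ty": 0, "tz": 0, "rx": 0, "ry": 0, "rz": 0}, {"tx": 0, "ty": 0, "tz": 0, "rx": 0, "ry": 0, "rz": 0}, {"tx": 0, "ty": 0, "tz": 0, "rx": 0, "ry": 0, "rz": 0}, {"tx": 0, "ty": 0, "tz": 0, "rx": 0, "ry": 0, "rz": 0}, {"tx": 0, "ty": 0, "tz": -0.84, "rx": 0, "ry": 0, "rz": 0}, {"tx": 0, "ty": 0, "tz": -0.84, "rx": 0, "ry": 0, "rz": 0}, {"tx": 0, "ty": 0, "tz": -0.84, "rx": 0, "ry": 0, "rz": 0}, {"tx": 0, "ty": 0, "tz": -0.84, "rx": 0, "ry": 0, "rz": 0}, {"tx": 0, "ty": 0, "tz": -0.84, "rx": 0, "ry": 0, "rz": 0}, {"tx": 0, "ty": 0, "tz": 0, "rx": 0, "ry": 0, "rz": -7}, {"tx": 0, "ty": 0, "tz": 0, "rx": 0, "ry": 0, "rz": -7}, {"tx": 0, "ty": 0, "tz": 0, "rx": 0, "ry": 0, "rz": -7}, {"tx": 0, "ty": 0, "tz": 0, "rx": 0, "ry": 0, "rz": -7}, {"tx": 0, "ty": 0, "tz": 0, "rx": 0, "ry": 0, "rz": 0}]' --grip 0

```text
time_s: 33.98
tcp_pos: [0.6412, -0.2075, 0.1977]
tool_rot: [0.001, -0.055, 0.999, -0.0]
wrist_force: [-0.1, -0.1, -0.6]
finger_gap: 0.0329
```

Run:
```python
from det import *
print(env.get_state()['finger_gap'])
plan([(slot(TR,.058,0,.16),down(yv(95.6)))])
```

```text
0.03285429207112573
1 x turn [-0.05  0.06  0.66]
18 x shift [0.193 0.961 0.07 ]
```

>>> apply_moves --motion '[{"tx": 0.19, "ty": 0.96, "tz": 0.07, "rx": 0, "ry": 0, "rz": 0.66}, {"tx": 0.19, "ty": 0.96, "tz": 0.07, "rx": 0, "ry": 0, "rz": 0}, {"tx": 0.19, "ty": 0.96, "tz": 0.07, "rx": 0, "ry": 0, "rz": 0}, {"tx": 0.19, "ty": 0.96, "tz": 0.07, "rx": 0, "ry": 0, "rz": 0}, {"tx": 0.19, "ty": 0.96, "tz": 0.07, "rx": 0, "ry": 0, "rz": 0}, {"tx": 0.19, "ty": 0.96, "tz": 0.07, "rx": 0, "ry": 0, "rz": 0}, {"tx": 0.19, "ty": 0.96, "tz": 0.07, "rx": 0, "ry": 0, "rz": 0}, {"tx": 0.19, "ty": 0.96, "tz": 0.07, "rx": 0, "ry": 0, "rz": 0}, {"tx": 0.19, "ty": 0.96, "tz": 0.07, "rx": 0, "ry": 0, "rz": 0}, {"tx": 0.19, "ty": 0.96, "tz": 0.07, "rx": 0, "ry": 0, "rz": 0}, {"tx": 0.19, "ty": 0.96, "tz": 0.07, "rx": 0, "ry": 0, "rz": 0}, {"tx": 0.19, "ty": 0.96, "tz": 0.07, "rx": 0, "ry": 0, "rz": 0}, {"tx": 0.19, "ty": 0.96, "tz": 0.07, "rx": 0, "ry": 0, "rz": 0}, {"tx": 0.19, "ty": 0.96, "tz": 0.07, "rx": 0, "ry": 0, "rz": 0}, {"tx": 0.19, "ty": 0.96, "tz": 0.07, "rx": 0, "ry": 0, "rz": 0}, {"tx": 0.19, "ty": 0.96, "tz": 0.07, "rx": 0, "ry": 0, "rz": 0}, {"tx": 0.19, "ty": 0.96, "tz": 0.07, "rx": 0, "ry": 0, "rz": 0}, {"tx": 0.19, "ty": 0.96, "tz": 0.07, "rx": 0, "ry": 0, "rz": 0}, {"tx": 0, "ty": 0, "tz": 0, "rx": 0, "ry": 0, "rz": 0}, {"tx": 0, "ty": 0, "tz": 0, "rx": 0, "ry": 0, "rz": 0}]'

```text
time_s: 35.65
tcp_pos: [0.491, 0.3005, 0.1591]
tool_rot: [0.0, -0.045, 0.999, -0.0]
wrist_force: [-0.1, -1.5, -1.3]
finger_gap: 0.0328
```

```bash
cat >> det.py <<'E'
def traypieces(c):
    c=dict(c);f=c['frame'].copy();f[:,208:]=0;f=f.astype(int);m=(f[...,1]>f[...,2]+20)&(f[...,1]>f[...,0]+12)
    for x in ncc(m,60,900): r=rect(c,x,.022);print('tray piece',r[0].round(3),np.degrees(r[1]).round(1),np.round(r[2],3))
E
python3 - <<'E'
from det import *
print(env.get_state()['finger_gap'])
plan([(slot(TR,.058,0,.008),down(yv(95.6)))])
E
```

```text
0.032807700907707696
1 x turn [-0.03  0.05 -0.47]
6 x shift [ 0.025 -0.008  0.84 ]
```

>>> apply_moves --motion '[{"tx": 0.04, "ty": -0.01, "tz": 0.84, "rx": 0, "ry": 0, "rz": 0}, {"tx": 0.04, "ty": -0.01, "tz": 0.84, "rx": 0, "ry": 0, "rz": 0}, {"tx": 0.04, "ty": -0.01, "tz": 0.84, "rx": 0, "ry": 0, "rz": 0}, {"tx": 0.03, "ty": 0, "tz": 0.84, "rx": 0, "ry": 0, "rz": 0}, {"tx": 0, "ty": 0, "tz": 0.84, "rx": 0, "ry": 0, "rz": 0}, {"tx": 0, "ty": 0, "tz": 0.42, "rx": 0, "ry": 0, "rz": 0}, {"tx": 0, "ty": 0, "tz": 0.42, "rx": 0, "ry": 0, "rz": 0}, {"tx": 0, "ty": 0, "tz": 0, "rx": 0, "ry": 0, "rz": 0}]'

```text
time_s: 36.32
tcp_pos: [0.4874, 0.2967, 0.0064]
tool_rot: [-0.0, -0.043, 0.999, -0.001]
wrist_force: [-0.6, -0.3, -0.6]
finger_gap: 0.0327
```

>>> apply_moves --motion '[{"tx": 0, "ty": 0, "tz": 0, "rx": 0, "ry": 0, "rz": 0}, {"tx": 0, "ty": 0, "tz": 0, "rx": 0, "ry": 0, "rz": 0}, {"tx": 0, "ty": 0, "tz": 0, "rx": 0, "ry": 0, "rz": 0}, {"tx": 0, "ty": 0, "tz": 0, "rx": 0, "ry": 0, "rz": 0}, {"tx": 0, "ty": 0, "tz": -0.5, "rx": 0, "ry": 0, "rz": 0}, {"tx": 0, "ty": 0, "tz": -0.9, "rx": 0, "ry": 0, "rz": 0}, {"tx": 0, "ty": 0, "tz": -1, "rx": 0, "ry": 0, "rz": 0}, {"tx": 0, "ty": 0, "tz": -1, "rx": 0, "ry": 0, "rz": 0}, {"tx": 0, "ty": 0, "tz": -1, "rx": 0, "ry": 0, "rz": 0}, {"tx": 0, "ty": 0, "tz": -1, "rx": 0, "ry": 0, "rz": 0}, {"tx": 0, "ty": 0, "tz": -1, "rx": 0, "ry": 0, "rz": 0}]' --grip 0.6

```text
time_s: 37.23
tcp_pos: [0.4868, 0.2978, 0.2018]
tool_rot: [0.0, -0.045, 0.999, -0.0]
wrist_force: [1.4, -0.1, -0.6]
finger_gap: 0.0516
```

Run:
```python
from det import *
c=cap('top')
print(glass(c),posts(c))
xy=(.575,-.199)
plan([(at(xy,.21),down(-KX))])
# post yaw from bright top mask
u,v=358,193
g=cv2.cvtColor(c['frame'],cv2.COLOR_BGR2GRAY);x=np.hstack([cv2.resize(g[b-18:b+18,a-18:a+18],(396,396),interpolation=cv2.INTER_CUBIC) for a,b in((358,193),(326,163))])
cv2.imwrite('pics/c9.png',x)
```

```text
[] [(array([ 0.7029, -0.2826]), np.int64(32), (np.float64(391.1), np.float64(142.9))), (array([ 0.6498, -0.117 ]), np.int64(17), (np.float64(326.1), np.float64(163.4))), (array([ 0.5749, -0.1979]), np.int64(20), (np.float64(358.2), np.float64(192.8)))]
2 x turn [0.09 0.22 5.56]
17 x shift [-0.268 -0.954 -0.005]
```

View pics/c9.png

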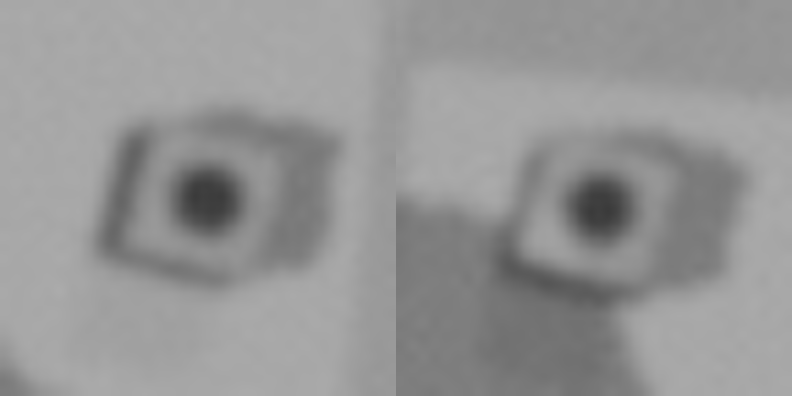

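Both posts sit in place with their sides turned about -16°: the left edge in the crop runs (140,130)→(105,250), with the bores at (208,200) and (600,207). So I'll set the jaws at 74°.

Run:
```python
from det import *
xy=(.575,-.198)
plan([(at(xy,.2),down(yv(74))),(at(xy,.077),None)])
```

```text
4 x turn [0.05 0.11 5.3 ]
16 x shift [-0.457 -0.946  0.015]
5 x shift [0.   0.   0.82]
```

>>> apply_moves --motion '[{"tx": 0, "ty": 0, "tz": 0, "rx": 0, "ry": 0, "rz": 5.3}, {"tx": 0, "ty": 0, "tz": 0, "rx": 0, "ry": 0, "rz": 5.3}, {"tx": 0, "ty": 0, "tz": 0, "rx": 0, "ry": 0, "rz": 5.3}, {"tx": 0, "ty": 0, "tz": 0, "rx": 0, "ry": 0, "rz": 5.3}, {"tx": -0.46, "ty": -0.95, "tz": 0.01, "rx": 0, "ry": 0, "rz": 0}, {"tx": -0.46, "ty": -0.95, "tz": 0.01, "rx": 0, "ry": 0, "rz": 0}, {"tx": -0.46, "ty": -0.95, "tz": 0.01, "rx": 0, "ry": 0, "rz": 0}, {"tx": -0.46, "ty": -0.95, "tz": 0.01, "rx": 0, "ry": 0, "rz": 0}, {"tx": -0.46, "ty": -0.95, "tz": 0.01, "rx": 0, "ry": 0, "rz": 0}, {"tx": -0.46, "ty": -0.95, "tz": 0.01, "rx": 0, "ry": 0, "rz": 0}, {"tx": -0.46, "ty": -0.95, "tz": 0.01, "rx": 0, "ry": 0, "rz": 0}, {"tx": -0.46, "ty": -0.95, "tz": 0.01, "rx": 0, "ry": 0, "rz": 0}, {"tx": -0.46, "ty": -0.95, "tz": 0.01, "rx": 0, "ry": 0, "rz": 0}, {"tx": -0.46, "ty": -0.95, "tz": 0.01, "rx": 0, "ry": 0, "rz": 0}, {"tx": -0.46, "ty": -0.95, "tz": 0.01, "rx": 0, "ry": 0, "rz": 0}, {"tx": -0.46, "ty": -0.95, "tz": 0.01, "rx": 0, "ry": 0, "rz": 0}, {"tx": -0.46, "ty": -0.95, "tz": 0.01, "rx": 0, "ry": 0, "rz": 0}, {"tx": -0.46, "ty": -0.95, "tz": 0.01, "rx": 0, "ry": 0, "rz": 0}, {"tx": -0.46, "ty": -0.95, "tz": 0.01, "rx": 0, "ry": 0, "rz": 0}, {"tx": -0.46, "ty": -0.95, "tz": 0.01, "rx": 0, "ry": 0, "rz": 0}]'

```text
time_s: 38.95
tcp_pos: [0.5738, -0.2028, 0.1954]
tool_rot: [0.0, 0.139, 0.99, -0.0]
wrist_force: [1.5, 0.7, 0.7]
finger_gap: 0.0508
```

>>> apply_moves --motion '[{"tx": 0, "ty": 0, "tz": 0, "rx": 0, "ry": 0, "rz": 0}, {"tx": 0, "ty": 0, "tz": 0, "rx": 0, "ry": 0, "rz": 0}]'

```text
time_s: 39.12
tcp_pos: [0.5738, -0.2027, 0.1951]
tool_rot: [0.0, 0.14, 0.99, -0.0]
wrist_force: [-0.3, 0.5, 0.3]
finger_gap: 0.051
```

Run:
```python
from det import *
c=cap('top');traypieces(c);print(posts(c))
plan([(at((.575,-.198),.077),down(yv(74)))])
```

```text
tray piece [0.488 0.296] -173.6 [0.032 0.046]
tray piece [0.433 0.291] -178.9 [0.03  0.044]
tray piece [0.375 0.286] -174.1 [0.032 0.047]
[(array([ 0.6499, -0.1173]), np.int64(19), (np.float64(326.2), np.float64(163.4)))]
4 x shift [-0.003  0.031  0.984]
```

>>> apply_moves --motion '[{"tx": 0, "ty": 0.03, "tz": 0.98, "rx": 0, "ry": 0, "rz": 0}, {"tx": 0, "ty": 0.03, "tz": 0.98, "rx": 0, "ry": 0, "rz": 0}, {"tx": 0, "ty": 0.03, "tz": 0.98, "rx": 0, "ry": 0, "rz": 0}, {"tx": 0, "ty": 0.03, "tz": 0.98, "rx": 0, "ry": 0, "rz": 0}, {"tx": 0, "ty": 0, "tz": 0, "rx": 0, "ry": 0, "rz": 0}]'

```text
time_s: 39.58
tcp_pos: [0.5721, -0.1952, 0.0732]
tool_rot: [-0.003, 0.138, 0.99, 0.001]
wrist_force: [-1.7, 0.7, -0.6]
finger_gap: 0.0512
```

>>> apply_moves --motion '[{"tx": 0, "ty": 0, "tz": 0, "rx": 0, "ry": 0, "rz": 0}, {"tx": 0, "ty": 0, "tz": 0, "rx": 0, "ry": 0, "rz": 0}, {"tx": 0, "ty": 0, "tz": 0, "rx": 0, "ry": 0, "rz": 0}, {"tx": 0, "ty": 0, "tz": 0, "rx": 0, "ry": 0, "rz": 0}, {"tx": 0, "ty": 0, "tz": 0, "rx": 0, "ry": 0, "rz": 0}, {"tx": 0, "ty": 0, "tz": 0, "rx": 0, "ry": 0, "rz": 0}, {"tx": 0, "ty": 0, "tz": -0.9, "rx": 0, "ry": 0, "rz": 0}, {"tx": 0, "ty": 0, "tz": -0.9, "rx": 0, "ry": 0, "rz": 0}, {"tx": 0, "ty": 0, "tz": -0.9, "rx": 0, "ry": 0, "rz": 0}, {"tx": 0, "ty": 0, "tz": -0.9, "rx": 0, "ry": 0, "rz": 0}, {"tx": 0, "ty": 0, "tz": -0.9, "rx": 0, "ry": 0, "rz": 0}, {"tx": 0, "ty": 0, "tz": 0, "rx": 0, "ry": 0, "rz": -6.3}, {"tx": 0, "ty": 0, "tz": 0, "rx": 0, "ry": 0, "rz": -6.3}, {"tx": 0, "ty": 0, "tz": 0, "rx": 0, "ry": 0, "rz": -6.3}, {"tx": 0, "ty": 0, "tz": 0, "rx": 0, "ry": 0, "rz": 0}]' --grip 0

```text
time_s: 40.83
tcp_pos: [0.5749, -0.1977, 0.2134]
tool_rot: [0.001, -0.028, 1.0, -0.0]
wrist_force: [0.2, -0.4, -0.3]
finger_gap: 0.0312
```

Run:
```python
from det import *
print(env.get_state()['finger_gap'])
plan([(slot(BX,-.028,0,.18),down(yv(92.8))),(slot(BX,-.028,0,.017),None)])
```

```text
0.031243763150097352
1 x turn [-0.05  0.08  0.45]
15 x shift [-0.098  0.995  0.074]
6 x shift [0.    0.    0.906]
```

>>> apply_moves --motion '[{"tx": -0.1, "ty": 0.99, "tz": 0.07, "rx": 0, "ry": 0, "rz": 0}, {"tx": -0.1, "ty": 0.99, "tz": 0.07, "rx": 0, "ry": 0, "rz": 0}, {"tx": -0.1, "ty": 0.99, "tz": 0.07, "rx": 0, "ry": 0, "rz": 0}, {"tx": -0.1, "ty": 0.99, "tz": 0.07, "rx": 0, "ry": 0, "rz": 0}, {"tx": -0.1, "ty": 0.99, "tz": 0.07, "rx": 0, "ry": 0, "rz": 0}, {"tx": -0.1, "ty": 0.99, "tz": 0.07, "rx": 0, "ry": 0, "rz": 0}, {"tx": -0.1, "ty": 0.99, "tz": 0.07, "rx": 0, "ry": 0, "rz": 0}, {"tx": -0.1, "ty": 0.99, "tz": 0.07, "rx": 0, "ry": 0, "rz": 0}, {"tx": -0.1, "ty": 0.99, "tz": 0.07, "rx": 0, "ry": 0, "rz": 0}, {"tx": -0.1, "ty": 0.99, "tz": 0.07, "rx": 0, "ry": 0, "rz": 0}, {"tx": -0.1, "ty": 0.99, "tz": 0.07, "rx": 0, "ry": 0, "rz": 0}, {"tx": -0.1, "ty": 0.99, "tz": 0.07, "rx": 0, "ry": 0, "rz": 0}, {"tx": -0.1, "ty": 0.99, "tz": 0.07, "rx": 0, "ry": 0, "rz": 0}, {"tx": -0.1, "ty": 0.99, "tz": 0.07, "rx": 0, "ry": 0, "rz": 0}, {"tx": -0.1, "ty": 0.99, "tz": 0.07, "rx": 0, "ry": 0, "rz": 0}, {"tx": 0, "ty": 0, "tz": 0, "rx": 0, "ry": 0, "rz": 0}, {"tx": 0, "ty": 0, "tz": 0, "rx": 0, "ry": 0, "rz": 0}]'

```text
time_s: 42.25
tcp_pos: [0.5968, 0.2509, 0.1808]
tool_rot: [0.0, -0.025, 1.0, -0.0]
wrist_force: [-0.7, 0.2, -0.4]
finger_gap: 0.0314
```

Run:
```python
from det import *
print(env.get_state()['finger_gap'])
plan([(slot(BX,-.028,0,.016),down(yv(92.8)))])
```

```text
0.03142817859693906
6 x shift [-0.002  0.004  0.916]
```

>>> apply_moves --motion '[{"tx": 0, "ty": 0, "tz": 0.92, "rx": 0, "ry": 0, "rz": 0}, {"tx": 0, "ty": 0, "tz": 0.92, "rx": 0, "ry": 0, "rz": 0}, {"tx": 0, "ty": 0, "tz": 0.92, "rx": 0, "ry": 0, "rz": 0}, {"tx": 0, "ty": 0, "tz": 0.92, "rx": 0, "ry": 0, "rz": 0}, {"tx": 0, "ty": 0, "tz": 0.9, "rx": 0, "ry": 0, "rz": 0}, {"tx": 0, "ty": 0, "tz": 0.45, "rx": 0, "ry": 0, "rz": 0}, {"tx": 0, "ty": 0, "tz": 0.45, "rx": 0, "ry": 0, "rz": 0}, {"tx": 0, "ty": 0, "tz": 0, "rx": 0, "ry": 0, "rz": 0}]'

```text
time_s: 42.92
tcp_pos: [0.5966, 0.2483, 0.0147]
tool_rot: [-0.001, -0.024, 1.0, -0.001]
wrist_force: [-0.5, -0.6, -0.9]
finger_gap: 0.0311
```

>>> apply_moves --motion '[{"tx": 0, "ty": 0, "tz": 0, "rx": 0, "ry": 0, "rz": 0}, {"tx": 0, "ty": 0, "tz": 0, "rx": 0, "ry": 0, "rz": 0}, {"tx": 0, "ty": 0, "tz": 0, "rx": 0, "ry": 0, "rz": 0}, {"tx": 0, "ty": 0, "tz": 0, "rx": 0, "ry": 0, "rz": 0}, {"tx": 0, "ty": 0, "tz": -0.5, "rx": 0, "ry": 0, "rz": 0}, {"tx": 0, "ty": 0, "tz": -1, "rx": 0, "ry": 0, "rz": 0}, {"tx": 0, "ty": 0, "tz": -1, "rx": 0, "ry": 0, "rz": 0}, {"tx": 0, "ty": 0, "tz": -1, "rx": 0, "ry": 0, "rz": 0}, {"tx": 0, "ty": 0, "tz": -1, "rx": 0, "ry": 0, "rz": 0}, {"tx": 0, "ty": 0, "tz": -1, "rx": 0, "ry": 0, "rz": 0}, {"tx": 0, "ty": 0, "tz": -0.8, "rx": 0, "ry": 0, "rz": 0}]' --grip 0.6

```text
time_s: 43.83
tcp_pos: [0.5974, 0.2497, 0.2088]
tool_rot: [0.002, -0.025, 1.0, 0.0]
wrist_force: [0.6, 0.2, -0.2]
finger_gap: 0.051
```

Run:
```python
from det import *
c=cap('top');traypieces(c);print(posts(c))
plan([(at((.65,-.1175),.2),down(yv(74))),(at((.65,-.1175),.077),None)])
```

```text
[(array([ 0.7027, -0.2844]), np.int64(28), (np.float64(391.9), np.float64(143.0)))]
3 x turn [0.06 0.16 6.31]
12 x shift [-0.417 -0.943  0.037]
5 x shift [0.   0.   0.82]
```

Run:
```python
from det import *
c=cap('top');cv2.imwrite('pics/t5.png',cv2.resize(c['frame'][90:290,130:430],(780,520),interpolation=cv2.INTER_CUBIC))
```

```text
(no output)
```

View pics/t5.png

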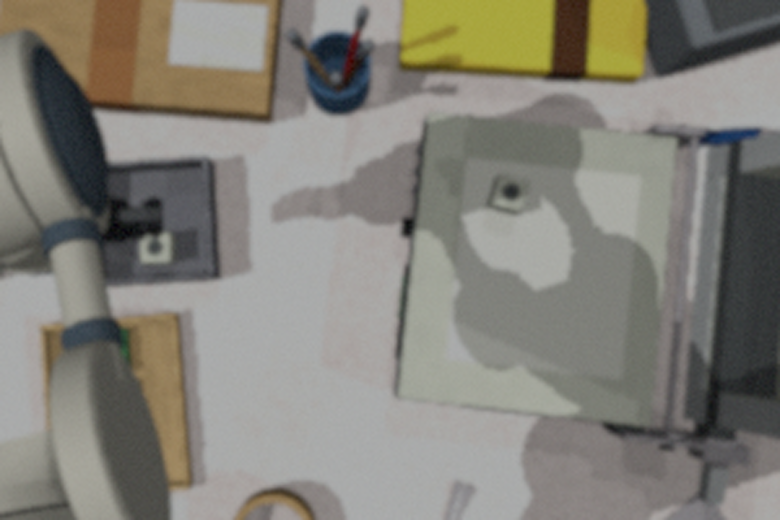

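The second post is still in place, just in shadow, with its bore at (510,190) in the crop. The first post stands in the box.

>>> apply_moves --motion '[{"tx": 0, "ty": 0, "tz": 0, "rx": 0, "ry": 0, "rz": 6.3}, {"tx": 0, "ty": 0, "tz": 0, "rx": 0, "ry": 0, "rz": 6.3}, {"tx": 0, "ty": 0, "tz": 0, "rx": 0, "ry": 0, "rz": 6.3}, {"tx": -0.42, "ty": -0.94, "tz": 0.03, "rx": 0, "ry": 0, "rz": 0}, {"tx": -0.42, "ty": -0.94, "tz": 0.03, "rx": 0, "ry": 0, "rz": 0}, {"tx": -0.42, "ty": -0.94, "tz": 0.03, "rx": 0, "ry": 0, "rz": 0}, {"tx": -0.42, "ty": -0.94, "tz": 0.03, "rx": 0, "ry": 0, "rz": 0}, {"tx": -0.42, "ty": -0.94, "tz": 0.03, "rx": 0, "ry": 0, "rz": 0}, {"tx": -0.42, "ty": -0.94, "tz": 0.03, "rx": 0, "ry": 0, "rz": 0}, {"tx": -0.42, "ty": -0.94, "tz": 0.03, "rx": 0, "ry": 0, "rz": 0}, {"tx": -0.42, "ty": -0.94, "tz": 0.03, "rx": 0, "ry": 0, "rz": 0}, {"tx": -0.42, "ty": -0.94, "tz": 0.03, "rx": 0, "ry": 0, "rz": 0}, {"tx": -0.42, "ty": -0.94, "tz": 0.03, "rx": 0, "ry": 0, "rz": 0}, {"tx": -0.42, "ty": -0.94, "tz": 0.03, "rx": 0, "ry": 0, "rz": 0}, {"tx": -0.42, "ty": -0.94, "tz": 0.03, "rx": 0, "ry": 0, "rz": 0}, {"tx": 0, "ty": 0, "tz": 0, "rx": 0, "ry": 0, "rz": 0}, {"tx": 0, "ty": 0, "tz": 0, "rx": 0, "ry": 0, "rz": 0}]'

```text
time_s: 45.35
tcp_pos: [0.649, -0.1189, 0.1945]
tool_rot: [0.0, 0.14, 0.99, -0.0]
wrist_force: [0.2, -0.1, 0.4]
finger_gap: 0.0511
```

Run:
```python
from det import *
c=cap('top');traypieces(c);print(posts(c))
plan([(at((.65,-.1175),.077),down(yv(74)))])
```

```text
tray piece [0.488 0.296] -174.1 [0.032 0.046]
tray piece [0.433 0.291] -178.9 [0.03  0.044]
tray piece [0.375 0.285] -173.6 [0.032 0.047]
[]
4 x shift [-0.008  0.003  0.98 ]
```

>>> apply_moves --motion '[{"tx": -0.01, "ty": 0, "tz": 0.98, "rx": 0, "ry": 0, "rz": 0}, {"tx": -0.01, "ty": 0, "tz": 0.98, "rx": 0, "ry": 0, "rz": 0}, {"tx": -0.01, "ty": 0, "tz": 0.98, "rx": 0, "ry": 0, "rz": 0}, {"tx": 0, "ty": 0, "tz": 0.98, "rx": 0, "ry": 0, "rz": 0}, {"tx": 0, "ty": 0, "tz": 0, "rx": 0, "ry": 0, "rz": 0}]'

```text
time_s: 45.82
tcp_pos: [0.647, -0.1154, 0.0722]
tool_rot: [-0.004, 0.138, 0.99, 0.0]
wrist_force: [-1.1, 0.6, -1.2]
finger_gap: 0.0513
```

>>> apply_moves --motion '[{"tx": 0, "ty": 0, "tz": 0, "rx": 0, "ry": 0, "rz": 0}, {"tx": 0, "ty": 0, "tz": 0, "rx": 0, "ry": 0, "rz": 0}, {"tx": 0, "ty": 0, "tz": 0, "rx": 0, "ry": 0, "rz": 0}, {"tx": 0, "ty": 0, "tz": 0, "rx": 0, "ry": 0, "rz": 0}, {"tx": 0, "ty": 0, "tz": 0, "rx": 0, "ry": 0, "rz": 0}, {"tx": 0, "ty": 0, "tz": 0, "rx": 0, "ry": 0, "rz": 0}, {"tx": 0, "ty": 0, "tz": -0.9, "rx": 0, "ry": 0, "rz": 0}, {"tx": 0, "ty": 0, "tz": -0.9, "rx": 0, "ry": 0, "rz": 0}, {"tx": 0, "ty": 0, "tz": -0.9, "rx": 0, "ry": 0, "rz": 0}, {"tx": 0, "ty": 0, "tz": -0.9, "rx": 0, "ry": 0, "rz": 0}, {"tx": 0, "ty": 0, "tz": -0.9, "rx": 0, "ry": 0, "rz": 0}, {"tx": 0, "ty": 0, "tz": 0, "rx": 0, "ry": 0, "rz": -6.3}, {"tx": 0, "ty": 0, "tz": 0, "rx": 0, "ry": 0, "rz": -6.3}, {"tx": 0, "ty": 0, "tz": 0, "rx": 0, "ry": 0, "rz": -6.3}, {"tx": 0, "ty": 0, "tz": 0, "rx": 0, "ry": 0, "rz": 0}]' --grip 0

```text
time_s: 47.07
tcp_pos: [0.6502, -0.1177, 0.213]
tool_rot: [0.001, -0.028, 1.0, -0.0]
wrist_force: [-0.6, -0.4, -0.7]
finger_gap: 0.0315
```

Run:
```python
from det import *
print(env.get_state()['finger_gap'])
plan([(slot(BX,.03,0,.18),down(yv(92.8)))])
c=cap('top');u,v=(155/2.6+130,247/2.6+90);P=ray(c,u,v,.041);print('post in box',P,P[:2]-BX[:2])
```

```text
0.03148581516697246
1 x turn [-0.04  0.07  0.46]
13 x shift [-0.059  0.952  0.085]
post in box [0.59795958 0.24816735 0.041     ] [-0.02704042 -0.00483265]
```

>>> apply_moves --motion '[{"tx": -0.06, "ty": 0.95, "tz": 0.08, "rx": 0, "ry": 0, "rz": 0}, {"tx": -0.06, "ty": 0.95, "tz": 0.08, "rx": 0, "ry": 0, "rz": 0}, {"tx": -0.06, "ty": 0.95, "tz": 0.08, "rx": 0, "ry": 0, "rz": 0}, {"tx": -0.06, "ty": 0.95, "tz": 0.08, "rx": 0, "ry": 0, "rz": 0}, {"tx": -0.06, "ty": 0.95, "tz": 0.08, "rx": 0, "ry": 0, "rz": 0}, {"tx": -0.06, "ty": 0.95, "tz": 0.08, "rx": 0, "ry": 0, "rz": 0}, {"tx": -0.06, "ty": 0.95, "tz": 0.08, "rx": 0, "ry": 0, "rz": 0}, {"tx": -0.06, "ty": 0.95, "tz": 0.08, "rx": 0, "ry": 0, "rz": 0}, {"tx": -0.06, "ty": 0.95, "tz": 0.08, "rx": 0, "ry": 0, "rz": 0}, {"tx": -0.06, "ty": 0.95, "tz": 0.08, "rx": 0, "ry": 0, "rz": 0}, {"tx": -0.06, "ty": 0.95, "tz": 0.08, "rx": 0, "ry": 0, "rz": 0}, {"tx": -0.06, "ty": 0.95, "tz": 0.08, "rx": 0, "ry": 0, "rz": 0}, {"tx": -0.06, "ty": 0.95, "tz": 0.08, "rx": 0, "ry": 0, "rz": 0}, {"tx": 0, "ty": 0, "tz": 0, "rx": 0, "ry": 0, "rz": 0}, {"tx": 0, "ty": 0, "tz": 0, "rx": 0, "ry": 0, "rz": 0}]'

```text
time_s: 48.37
tcp_pos: [0.6542, 0.255, 0.1807]
tool_rot: [0.0, -0.025, 1.0, -0.0]
wrist_force: [-0.5, 0.4, -1.1]
finger_gap: 0.0313
```

Run:
```python
from det import *
print(env.get_state()['finger_gap'])
plan([(slot(BX,.03,0,.016),down(yv(92.8)))])
```

```text
0.03134333274376183
6 x shift [-0.004 -0.003  0.915]
```

Then I'll release, lift, and retreat clear so both cameras can see the final state.

>>> apply_moves --motion '[{"tx": 0, "ty": 0, "tz": 0.92, "rx": 0, "ry": 0, "rz": 0}, {"tx": 0, "ty": 0, "tz": 0.92, "rx": 0, "ry": 0, "rz": 0}, {"tx": 0, "ty": 0, "tz": 0.92, "rx": 0, "ry": 0, "rz": 0}, {"tx": 0, "ty": 0, "tz": 0.92, "rx": 0, "ry": 0, "rz": 0}, {"tx": 0, "ty": 0, "tz": 0.9, "rx": 0, "ry": 0, "rz": 0}, {"tx": 0, "ty": 0, "tz": 0.45, "rx": 0, "ry": 0, "rz": 0}, {"tx": 0, "ty": 0, "tz": 0.45, "rx": 0, "ry": 0, "rz": 0}, {"tx": 0, "ty": 0, "tz": 0, "rx": 0, "ry": 0, "rz": 0}]'

```text
time_s: 49.03
tcp_pos: [0.6545, 0.2527, 0.0151]
tool_rot: [-0.0, -0.025, 1.0, -0.0]
wrist_force: [-0.4, 0.6, -0.3]
finger_gap: 0.0313
```

>>> apply_moves --motion '[{"tx": 0, "ty": 0, "tz": 0, "rx": 0, "ry": 0, "rz": 0}, {"tx": 0, "ty": 0, "tz": 0, "rx": 0, "ry": 0, "rz": 0}, {"tx": 0, "ty": 0, "tz": 0, "rx": 0, "ry": 0, "rz": 0}, {"tx": 0, "ty": 0, "tz": 0, "rx": 0, "ry": 0, "rz": 0}, {"tx": 0, "ty": 0, "tz": -0.5, "rx": 0, "ry": 0, "rz": 0}, {"tx": 0, "ty": 0, "tz": -1, "rx": 0, "ry": 0, "rz": 0}, {"tx": 0, "ty": 0, "tz": -1, "rx": 0, "ry": 0, "rz": 0}, {"tx": 0, "ty": 0, "tz": -1, "rx": 0, "ry": 0, "rz": 0}, {"tx": 0, "ty": 0, "tz": -1, "rx": 0, "ry": 0, "rz": 0}, {"tx": 0, "ty": 0, "tz": -1, "rx": 0, "ry": 0, "rz": 0}, {"tx": 0, "ty": 0, "tz": -0.8, "rx": 0, "ry": 0, "rz": 0}, {"tx": 0.9, "ty": -0.9, "tz": -0.2, "rx": 0, "ry": 0, "rz": 0}, {"tx": 0.9, "ty": -0.9, "tz": -0.2, "rx": 0, "ry": 0, "rz": 0}, {"tx": 0.9, "ty": -0.9, "tz": -0.2, "rx": 0, "ry": 0, "rz": 0}, {"tx": 0.9, "ty": -0.9, "tz": -0.2, "rx": 0, "ry": 0, "rz": 0}, {"tx": 0.9, "ty": -0.9, "tz": -0.2, "rx": 0, "ry": 0, "rz": 0}, {"tx": 0.9, "ty": -0.9, "tz": -0.2, "rx": 0, "ry": 0, "rz": 0}, {"tx": 0.9, "ty": -0.9, "tz": -0.2, "rx": 0, "ry": 0, "rz": 0}, {"tx": 0.9, "ty": -0.9, "tz": -0.2, "rx": 0, "ry": 0, "rz": 0}, {"tx": 0.9, "ty": -0.9, "tz": -0.2, "rx": 0, "ry": 0, "rz": 0}]' --grip 0.6

```text
time_s: 50.7
tcp_pos: [0.4228, -0.0024, 0.2604]
tool_rot: [0.001, -0.026, 1.0, -0.0]
wrist_force: [1.2, -1.1, 0.1]
finger_gap: 0.0513
```

>>> apply_moves --motion '[{"tx": 0, "ty": 0, "tz": 0, "rx": 0, "ry": 0, "rz": 0}, {"tx": 0, "ty": 0, "tz": 0, "rx": 0, "ry": 0, "rz": 0}, {"tx": 0, "ty": 0, "tz": 0, "rx": 0, "ry": 0, "rz": 0}, {"tx": 0, "ty": 0, "tz": 0, "rx": 0, "ry": 0, "rz": 0}]'

```text
time_s: 51.03
tcp_pos: [0.425, -0.001, 0.2598]
tool_rot: [0.001, -0.026, 1.0, -0.0]
wrist_force: [-0.3, 0.1, -0.2]
finger_gap: 0.0512
```

Run:
```python
from det import *
c=cap('top');traypieces(c);print('left in kiln',glass(c),posts(c),pose()[0])
cv2.imwrite('pics/f.png',np.hstack([cv2.resize(c['frame'][95:295,90:440],(700,400),interpolation=cv2.INTER_CUBIC)]))
```

```text
tray piece [0.488 0.296] -174.1 [0.032 0.046]
tray piece [0.433 0.291] -178.9 [0.03  0.044]
tray piece [0.375 0.285] -173.6 [0.031 0.047]
left in kiln [] [] [ 0.42490122 -0.00088255  0.25957875]
```

View pics/f.png

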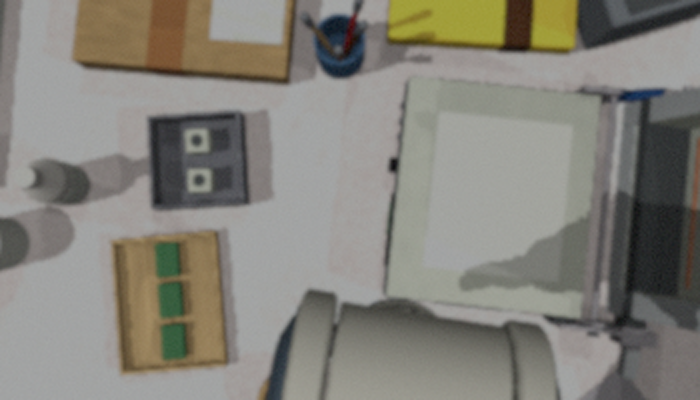

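The final view shows three bars flat in the tray, two posts in the box, an empty kiln with its hood open and the pin still in the bracket, and the bottle and jar upright. I'm handing in.

```bash
python3 -c "
from workcell import env
print(env.finish_job())"
```

```text
the job is handed in; nothing more can be done
None
```

I finished the unloading and handed the job in at about 51 s; the simulator gave no verdict.

**What I did:**
- **Hood:** I lifted it by the wooden handle to about 1.15 rad and let go. The spring carried it up, and it has stood open by itself since.
- **Pin:** I pushed it through the bracket until it touched at the expected depth, where the force rose to about 40 N. I then eased off and let go. The close-up afterwards showed the handle flush against the bracket.
- **Glass and posts:** only after that did I move the three glass bars, side by side into the ware tray, and the two kiln posts, upright into the grey box. Nothing slipped or got knocked aside that I could see.

**Last checks:**
- **Tray:** the bars lie flat at about (0.375, 0.285), (0.433, 0.291) and (0.488, 0.296) m, apart from one another.
- **Box and kiln:** both posts are in the box, and nothing is left in the kiln.
- **Rest of the scene:** the hood is open, and the bottle and jar are standing. The arm is clear of everything.
- **Pin at the end:** it was partly hidden by shadow in the final picture, so the best evidence that it is home is the close-up right after I let go.

**Disagreements:** the camera and the robot differed by about 4 mm near the bracket, and two estimates of the kiln's position differed by about 5 mm. I used a value in between, and the pin went in without resistance until it touched. My post detector also missed the second post once because it was in shadow; a picture showed it hadn't moved.

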